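# Nest the sample cups on the leaning stand

## Robot

A 6-joint arm with a two-finger parallel gripper is mounted at the origin on the work surface. World frame = base frame: x ahead of the robot, y to its left, z up, the work surface at z = 0. Lengths are in m, angles in rad, forces in N, time in s.
With the tool pointing down it reaches from about 0.275 to 1 m from the base axis. Payload 8.4 kg.
Tool frame: the origin (TCP) lies at the very end of the fingers, on their centre line; the grasp point (between the pads) lies 19 mm behind it; z points along the fingers, x is the direction in which the jaws open and shut, and the axes are right-handed (so a half turn about z gives the same grasp; the last joint's range is limited). The gripper opens to 85 mm and grips with 20 to 120 N. Pads are 22 mm wide; open, the fingers measure 114 mm over their backs; the gripper's body (76 mm by 85 mm) begins 54 mm behind the grasp point. The pads swing forward as they close: fully open they stand 13 mm farther back than shut.
Start: joints at [-1.159, 0.353, 1.633, -0, 1.155, -0.002], TCP at [0.251, -0.572, 0.199] pointing down, gripper open.
Joint ranges: [-2.63, 2.63], [-0.92, 2.1], [0.06, 2.66], [-1.3, 4.44], [0, 2.69], [-3.02, 3.02]. Speed limits (rad/s): [2.22, 2.22, 2.79, 3.14, 3.14, 3.14].

## Interface

Orientations are given as a unit quaternion [x, y, z, w].
In Python, from plant import env gives the robot as it stands. The module is installed in compiled form; this text tells all that it offers.
- The arm moves only by the shell command python3 -m jog 'ROWS' [FORCE]. ROWS is JSON, a list of rows, each a list of 5 numbers: the closure, from 0 (fully open) to 1 (shut), then the shift along the tool's x, y, z in mm, then the turn about the tool's z in rad. A call has 1 to 10 rows; each row shifts and turns the commanded pose from where the row before left it, along the tool's axes as they then stand; what a row does not reach is not made up. A row lasts 1/8 s, in which the tool goes at most 62.5 mm and 10.7 degrees, less where a joint would pass 70% of its speed; a pose out of reach is approached as far as the arm can. A call with a gripper value outside its range is refused whole. The fingers move at their own pace and stop on an object; FORCE is the grip in N (left out, the last holds). Time passes only in rows, so rows that do not move let the fingers close. It gives the time, the measured TCP pose, the force and the opening at its end, in the units of the state.
- env.sense(): the state, without advancing time (a new reading comes with each control period).
- env.grab_frame(name): name is "scene" or "top" or "wrist"; returns (picture, depth): 384x512x3 uint8, red, green, blue; 384x512 float32, m along the optical axis (not along the pixel's ray), 0 where there is no reading.
- env.camera_model(name): a dict with "fov_y" (degrees; the focal length in pixels is half the picture's height over the tangent of half this angle, whatever the lens; pixels are square), "cx", "cy" (the principal point, pixels), "R" (3x3) and "t" (3): a world point X has camera coordinates R X + t. Camera axes: x right, y down, z forward; pixel columns grow to the right and rows downward; lengths in m; the calibration is good to about 2 mm. The wrist camera is an equidistant fisheye: a pixel r from the principal point sees the ray r / f radians off the axis. A picture is of the moment at which its call begins: read the wrist's pose just before it. camera_model takes no time and is no camera call; for the wrist camera it gives the pose at the moment of the call.
- env.job_done(): hands the job in, once; it reports no verdict.
The state is a dict: "time": time; "joints": joint angles; "dq": joint speeds; "joint_torque": joint torques, N m; "eef_pos": TCP position; "orientation": TCP orientation; "wrist_force": force on the tool from outside, world axes, zero at the start; "torque": the same for the moment, N m; "gripper_width": finger opening in m.
Only numpy, scipy, OpenCV 4.12 (cv2) and the standard library are available. Lean on these libraries where they do the work, as an engineer would, in place of code of your own. Each camera call takes 0.05 s, during which the arm holds its last target.

## Task

Put the two loose tapered white sample cups away on the leaning stand: nest one in the cup that is clamped there and the other in that one, both fully home, so that all three form one stack with each collar resting squarely on the rim below. Either cup may go first. Leave everything else on the bench where it is.

Things in the scene. Friction and masses are not known exactly. Their poses are not given: they have to be found in the camera images.
- fixed_cup: white cup, same shape and size as the loose cups, fixed in a steel stand (foot plate 150 x 120 mm, two rods to a clamp ring below the collar; nothing stands above the collar's lower edge). Origin: centre of its foot's underside, 50 mm above the bench; z runs along the cup to its open mouth and leans 30 degrees from vertical, roughly toward the robot; y is level.
- fixed_cup_rim (a point): centre of the fixed cup's mouth, at its rim, 86 mm along the cup's z from its origin; z axis along the cup. A nested cup has about 1.5 to 2 mm of play and is home when the underside of its collar rests on the rim below: its origin is then 28 mm along the axis from the outer cup's origin, and all of its 28 mm collar stays outside.
- cup_a: loose white plastic cup, upright, empty, open-topped, 86 mm tall, 60 g: tapered body (outside 31 mm wide at the foot, 52 mm at 58 mm up) below a straight collar, 64 mm outside diameter, from 58 to 86 mm above the foot; grip it by the collar. Mouth 57 mm wide. Origin: centre of the foot's underside, z along the axis to the mouth, yaw meaningless. Same shape as the other cups.
- cup_b: loose white plastic cup, upright, empty, open-topped, 86 mm tall, 60 g: tapered body (outside 31 mm wide at the foot, 52 mm at 58 mm up) below a straight collar, 64 mm outside diameter, from 58 to 86 mm above the foot; grip it by the collar. Mouth 57 mm wide. Origin: centre of the foot's underside, z along the axis to the mouth, yaw meaningless. Same shape as the other cups.
- beaker_1: bystander: straight-sided white plastic beaker without a collar, 52 mm diameter, 66 mm tall, open top; origin at the centre of its underside
- beaker_2: bystander: the same as beaker_1
- vial_1: bystander: small clear glass vial with white cap, 28 mm diameter, 55 mm tall; origin at the centre of its underside
- vial_2: bystander: the same as vial_1
- vial_3: bystander: as vial_1 but amber glass
- bottle: bystander: round clear glass bottle with a reddish stopper, 96 mm diameter, 161 mm tall; origin at the centre of its underside
- well_plate: bystander: flat clear well plate, 86 x 128 x 12 mm; origin at the centre of its underside
- tube_brush: bystander: wire tube brush lying flat, about 220 mm long and 16 mm thick; origin 100 mm from the brush's tip, at bench height, x toward the bristles
Mind the look-alikes: they are no part of the job. Leave any red look-alike of the cup_a alone. Leave any turquoise look-alike of the part that bears fixed_cup alone.

How it is judged:
By the outcome, as a careful person would: the job done as asked, in the order asked, and still so for the second after the job is handed in, with the robot touching nothing.
It also fails if it takes over 51 s, if anything falls off the work surface, if the arm or the gripper's body presses on something with over 40 N, if the wrist force passes 120 N, or if a joint passes its speed limit or range.

## Working session

There is one attempt and no reset: what is moved stays moved. The work goes in short steps, Python scripts to look and compute and a shell command to move; the robot and the scene stay as the last step left them, time stands still between calls to the robot, and variables do not carry over. Pictures are saved under pics/ and viewed, and the job is handed in when it is done.

```bash
mkdir -p pics; ls; python3 - <<'E'
from plant import env
import cv2,numpy as np
print(env.sense())
for n in ["scene","top"]:
    p,d=env.grab_frame(n); np.savez(n+"0.npz",p=p,d=d)
    c=env.camera_model(n); print(n,c)
    cv2.imwrite(f"pics/{n}0.png",cv2.resize(p[:,:,::-1],(800,600),interpolation=cv2.INTER_CUBIC))
E
```

```text
pics
{'time': 0.0, 'joints': array([-1.15942027e+00,  3.53632483e-01,  1.63413174e+00,  3.01882202e-05,
        1.15520773e+00, -2.41700562e-03]), 'dq': array([ 6.06150850e-05,  1.13943853e-03,  8.79717074e-04,  5.30912008e-04,
        1.82217432e-04, -1.16340868e-04]), 'joint_torque': array([ 2.17684115e-03, -6.05254197e+01, -3.42072344e+01,  1.18682660e-04,
        9.47667751e-03, -6.40317495e-06]), 'eef_pos': array([ 0.25109445, -0.57177354,  0.19787253]), 'orientation': array([ 8.37279316e-01, -5.46774973e-01, -5.68940848e-04, -3.90013600e-04]), 'wrist_force': array([ 0.52962359,  0.7663939 , -0.11128036]), 'torque': array([ 0.01580979, -0.00619517, -0.02353326]), 'gripper_width': 0.08543271934450158}
scene {'fov_y': 56.071052156178496, 'cx': 253.28897573828965, 'cy': 190.72771007352094, 'R': array([[-0.88454286,  0.46644553,  0.00353505],
       [ 0.34298408,  0.65551599, -0.67280064],
       [-0.31614214, -0.59390854, -0.73981538]]), 't': array([ 0.51190838, -0.14257719,  1.16902401])}
top {'fov_y': 54.33059170159975, 'cx': 257.66130129332646, 'cy': 189.6885628458477, 'R': array([[-0.01227453, -0.99991616,  0.00412505],
       [-0.98937217,  0.01154714, -0.14494608],
       [ 0.14488629, -0.00586036, -0.98943096]]), 't': array([0.04238835, 0.58373837, 1.17065125])}
```

View pics/scene0.png

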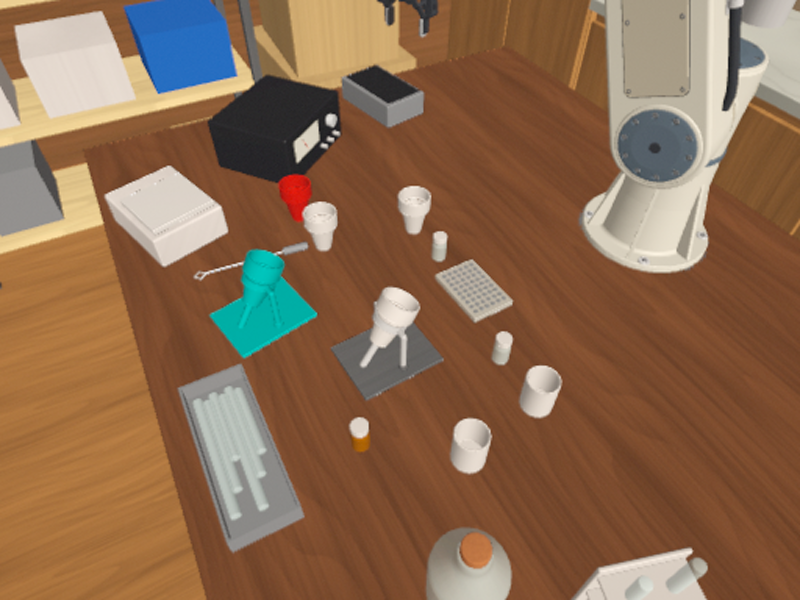

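View pics/top0.png

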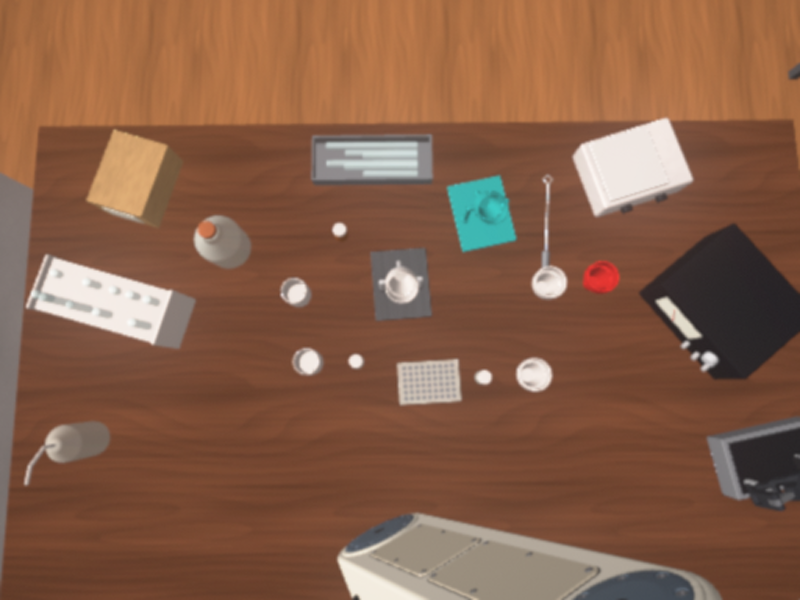

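Loose-cup candidates, in 800x600 view pixels:
- **Collared white cups:** top (549,282) / scene (320,225), and top (534,375) / scene (414,208). These are the ones to move.
- **Straight beakers:** top (295,292) and (307,361). They have no collar, so not these.
- **Red cup:** top (601,277). Leave it alone.
- **Stand:** the grey plate at top (402,285) is the target, and the turquoise one at (485,210) is the decoy.

Next I'll measure positions and check with close crops.

```bash
cat > h.py <<'E'
import numpy as np,cv2
from plant import env
def cloud(n,p,d,c=None):
    c=c or env.camera_model(n); H,W=d.shape; f=H/2/np.tan(np.radians(c['fov_y']/2))
    u,v=np.meshgrid(np.arange(W),np.arange(H))
    X=np.stack([(u-c['cx'])/f*d,(v-c['cy'])/f*d,d],-1)
    return (X-c['t'])@c['R']
def proj(n,X):
    c=env.camera_model(n); f=192/np.tan(np.radians(c['fov_y']/2)); x=np.asarray(X)@c['R'].T+c['t']
    return np.stack([f*x[...,0]/x[...,2]+c['cx'],f*x[...,1]/x[...,2]+c['cy']],-1)
E
python3 - <<'E'
from h import *
s=512/800
pts={'top':{'c1':(549,282),'c2':(534,375),'fix':(402,285)},'scene':{'c1':(320,225),'c2':(414,208),'fix':(393,315)}}
from scipy.optimize import least_squares
crops=[]
for n in ['top','scene']:
    z=np.load(n+'0.npz');p,d=z['p'],z['d'];W=cloud(n,p,d)
    print(n,'bench z',np.median(W[...,2][300:330,150:200]) if n=='top' else '')
    for k,(u,v) in pts[n].items():
        u=int(u*s);v=int(v*s);r=26
        w=W[v-r:v+r,u-r:u+r].reshape(-1,3); col=p[v-r:v+r,u-r:u+r].reshape(-1,3).astype(int)
        crops.append(cv2.resize(p[v-r:v+r,u-r:u+r,::-1],(260,260),interpolation=cv2.INTER_CUBIC))
        m=(col.min(1)>95)&(np.ptp(col,axis=1)<40)&(w[:,2]>0.02)&(w[:,2]<0.2)
        q=w[m]
        if k!='fix':
            rim=q[q[:,2]>0.08]; 
            # circle fit upper hull
            (cx,cy),rad=cv2.minEnclosingCircle(rim[:,:2].astype(np.float32))
            c=least_squares(lambda a:np.clip(np.hypot(q[q[:,2]>.06][:,0]-a[0],q[q[:,2]>.06][:,1]-a[1])-.032,-.003,.003),[cx,cy],loss='soft_l1',f_scale=.001).x
            print(k,len(q),len(rim),'zmax',np.percentile(q[:,2],98),'circ',cx,cy,rad,'fit',c)
        else:
            print(k,len(q),'zmax',q[:,2].max(),'mean',q.mean(0)); np.save(f'fix_{n}.npy',q)
cv2.imwrite('pics/crops.png',np.vstack([np.hstack(crops[:3]),np.hstack(crops[3:])]))
E
```

```text
top bench z -0.0009667668512078338
c1 285 78 zmax 0.08873092459294774 circ 0.6054708957672119 -0.2600920796394348 0.03214229270815849 fit [ 0.60550952 -0.26009384]
c2 287 80 zmax 0.08887944354035782 circ 0.4213199019432068 -0.22134177386760712 0.03249921649694443 fit [ 0.42118622 -0.22161871]
fix 443 zmax 0.14330065837300138 mean [0.60334459 0.03895677 0.09198458]
scene bench z 
c1 453 110 zmax 0.0874832128306556 circ 0.6061680316925049 -0.26017534732818604 0.033300526440143585 fit [ 0.60536406 -0.26028225]
c2 521 105 zmax 0.08760336220787272 circ 0.42293423414230347 -0.22107039391994476 0.03347226604819298 fit [ 0.42096144 -0.22070358]
fix 887 zmax 0.14121315494725575 mean [0.61091    0.04787709 0.10042157]
```

View pics/crops.png

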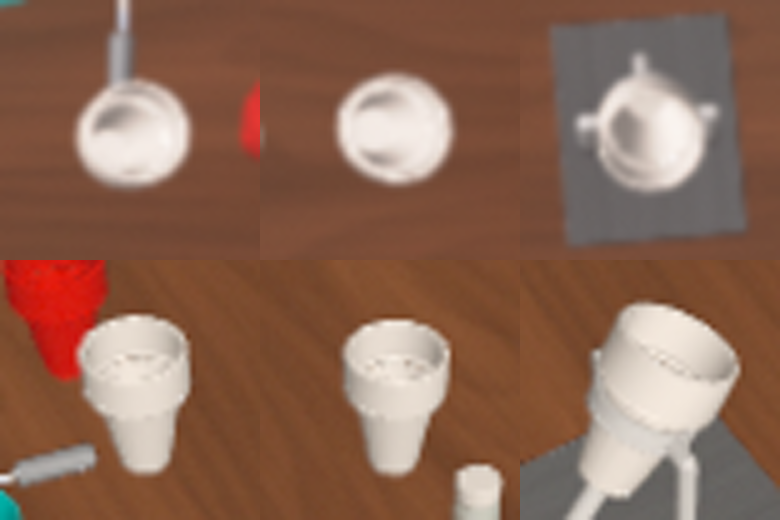

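```bash
python3 - <<'E'
from h import *
from scipy.optimize import least_squares
prof=np.array([[.0155,0],[.026,.058],[.032,.058],[.032,.086],[.0285,.086],[.0270,.086-.0001],[.0255,.058+.028-.03],[.017,.028-.02]])
prof=np.array([[.0155,0],[.026,.058],[.032,.058],[.032,.086],[.0285,.086],[.0270,.084],[.0165,.028]])
def dist(r,s):
    P=np.stack([r,s],-1);best=np.full(len(r),9.)
    for a,b in zip(prof[:-1],prof[1:]):
        t=np.clip(((P-a)@(b-a))/((b-a)@(b-a)),0,1)
        best=np.minimum(best,np.linalg.norm(P-a-t[:,None]*(b-a),axis=1))
    return best
def res(a,q,tilt=np.radians(30)):
    u=np.array([np.sin(tilt)*np.cos(a[2]),np.sin(tilt)*np.sin(a[2]),np.cos(tilt)])
    x=q-[a[0],a[1],.05]; s=x@u; r=np.linalg.norm(x-s[:,None]*u,axis=1)
    return dist(r,s)
qs={n:np.load(f'fix_{n}.npy') for n in ['top','scene']}
qs={n:q[q[:,2]>.09] for n,q in qs.items()}
def fit(q):
    best=None
    for y in [2.6,2.9,3.14,3.4,3.7]:
        m=q.mean(0)
        r=least_squares(lambda a:res(a,q),[m[0]+.03,m[1],y],loss='soft_l1',f_scale=.001,x_scale=[.01,.01,.1])
        if best is None or r.cost<best.cost: best=r
    return best
for n,q in list(qs.items())+[('both',np.vstack(list(qs.values())))]:
    r=fit(q);a=r.x
    rim=np.array([a[0],a[1],.05])+.086*np.array([.5*np.cos(a[2]),.5*np.sin(a[2]),.866])
    print(n,len(q),a,np.median(res(a,q)),'rim',rim)
# foot plate yaw top
z=np.load('top0.npz');W=cloud('top',z['p'],z['d']);p=z['p'].astype(int)
m=(np.ptp(p,axis=2)<18)&(p.mean(2)<130)&(p.mean(2)>50);m2=np.zeros_like(m);m2[155:210,232:280]=m[155:210,232:280]
pl=W[m2];pl=pl[pl[:,2]<.02]
print(cv2.minAreaRect((pl[:,:2]*1000).astype(np.float32)),len(pl))
E
```

```text
top 258 [0.6338728  0.042124   3.17052631] 0.0014146891719281143 rim [0.5908908  0.04088003 0.124476  ]
scene 648 [0.63517818 0.04607339 3.22803683] 0.0016351215551168178 rim [0.59233874 0.04236092 0.124476  ]
both 906 [0.63524258 0.04491666 3.2092095 ] 0.0016200814690875906 rim [0.59234084 0.04201135 0.124476  ]
((618.2511596679688, 40.001304626464844), (147.2537078857422, 116.45838928222656), 4.226375102996826) 1006
```

```bash
cat >> h.py <<'E'
from scipy.spatial.transform import Rotation as Ro
def to(X,yaw=None):
    s=env.sense(); R=Ro.from_quat(s['orientation']).as_matrix()
    y0=np.arctan2(R[1,0],R[0,0])
    print('t',round(float(s['time']),2),'tcp',s['eef_pos'].round(4),'yaw',round(float(y0),4),'tilt',np.degrees(np.arccos(-R[2,2])).round(2),'w',round(float(s['gripper_width']),4),'F',s['wrist_force'].round(1))
    print('shift mm',(R.T@(np.asarray(X)-s['eef_pos'])*1000).round(1), 'turn', None if yaw is None else round(float(y0-yaw),4))
E
python3 -m jog '[[0,0,0,0,0.173],[0,0,0,0,0.173],[0,-48,-27,0,0],[0,-48,-27,0,0],[0,-48,-27,0,0],[0,-48,-27,0,0],[0,-48,-27,0,0],[0,-48,-27,0,0],[0,-48,-27,0,0],[0,0,0,0,0]]' 20
python3 -c "
from h import *
to([.421,-.221,.12],-1.503)"
```

```text
time: 1.35
eef_pos: [0.4181, -0.2212, 0.1984]
orientation: [0.732, -0.681, -0.0, -0.0]
wrist_force: [0.2, -0.3, -0.0]
gripper_width: 0.0855
t 1.35 tcp [ 0.4181 -0.2212  0.1984] yaw -1.4987 tilt 0.05 w 0.0855 F [ 0.2 -0.3 -0. ]
shift mm [ 0.1 -3.  78.4] turn 0.0043
```

```bash
python3 -m jog '[[0,0,-3,30,0.004],[0,0,0,50,0],[0,0,0,44,0],[0,0,0,22,0],[0,0,0,0,0]]'
python3 - <<'E'
from h import *
to([.421,-.221,.052],-1.503)
for n in ['wrist','scene']:
    p,d=env.grab_frame(n)
    if n=='scene': p=p[90:190,180:330]
    cv2.imwrite(f'pics/{n}1.png',cv2.resize(p[:,:,::-1],(780,520) if n=='scene' else (800,600),interpolation=cv2.INTER_CUBIC))
E
```

```text
time: 1.98
eef_pos: [0.4184, -0.224, 0.0511]
orientation: [0.729, -0.684, -0.002, 0.001]
wrist_force: [-0.5, -0.1, 0.2]
gripper_width: 0.0853
t 1.98 tcp [ 0.4184 -0.224   0.0511] yaw -1.5076 tilt 0.23 w 0.0853 F [-0.5 -0.1  0.2]
shift mm [-2.8 -2.8 -0.9] turn -0.0046
```

View pics/wrist1.png

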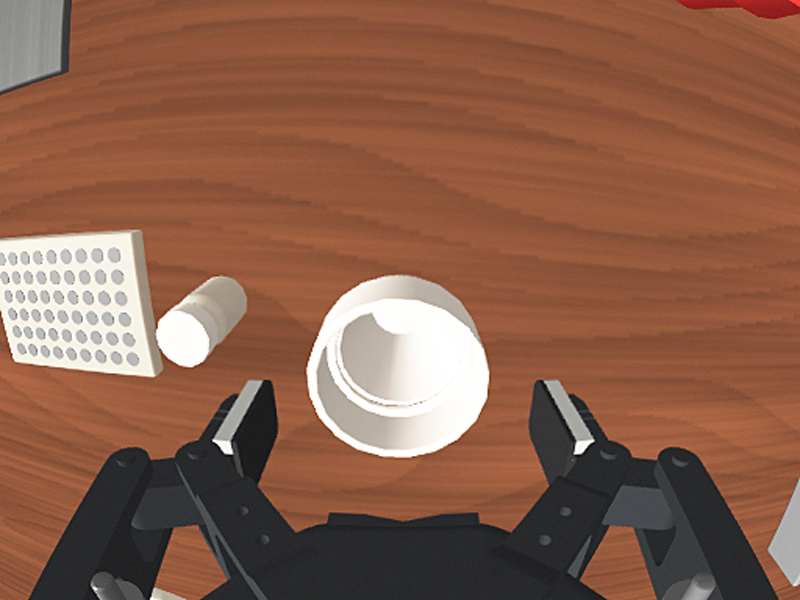

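View pics/scene1.png

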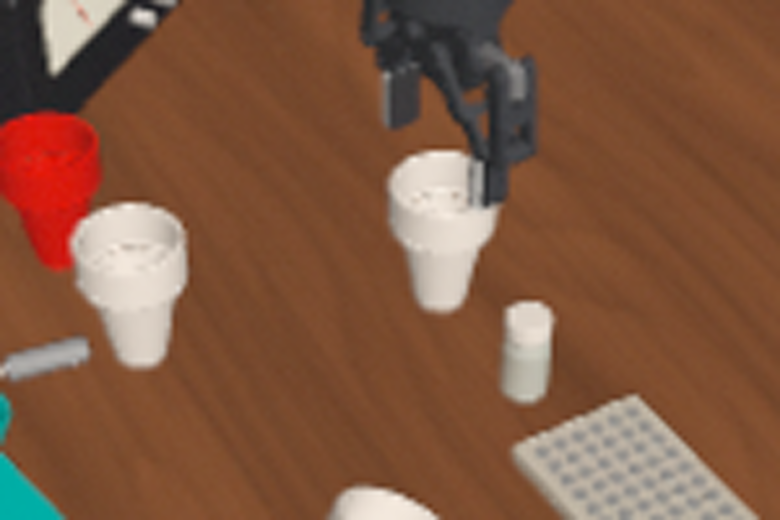

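```bash
python3 - <<'E'
from h import *
for z in (.05,.06,.07,.08): 
    for y in (-.186,-.178): 
      for x in (.409,.429): print(z,y,x,((proj('scene',[x,y,z])-[180,90])*5.2).round(0))
s=env.sense();print(s['eef_pos'])
c=env.camera_model('wrist');f=192/np.tan(np.radians(c['fov_y']/2));print(c)
def wp(X):
    x=c['R']@np.array(X)+c['t'];th=np.arctan2(np.hypot(x[0],x[1]),x[2]);k=f*th/np.hypot(x[0],x[1]);return (np.array([c['cx']+k*x[0],c['cy']+k*x[1]])*800/512).round(0)
for X in [(.421,-.221,.086),(.4184,-.224,.086),(.4184,-.224,.0511),(.4184,-.1815,.0641),(.4184,-.266,.0641)]: print(X,wp(X))
E
```

```text
0.05 -0.186 0.409 [488. 258.]
0.05 -0.186 0.429 [459. 268.]
0.05 -0.178 0.409 [495. 266.]
0.05 -0.178 0.429 [465. 276.]
0.06 -0.186 0.409 [489. 245.]
0.06 -0.186 0.429 [459. 255.]
0.06 -0.178 0.409 [496. 252.]
0.06 -0.178 0.429 [466. 263.]
0.07 -0.186 0.409 [490. 231.]
0.07 -0.186 0.429 [460. 241.]
0.07 -0.178 0.409 [497. 239.]
0.07 -0.178 0.429 [467. 249.]
0.08 -0.186 0.409 [490. 218.]
0.08 -0.186 0.429 [461. 228.]
0.08 -0.178 0.409 [497. 226.]
0.08 -0.178 0.429 [467. 236.]
[ 0.4202018  -0.22464184  0.05306275]
{'fov_y': 65.70646984690485, 'cx': 257.72523534549777, 'cy': 188.79497397380862, 'R': array([[ 6.29633219e-02, -9.98015659e-01, -6.03839941e-04],
       [-9.47982784e-01, -5.99959681e-02,  3.12616577e-01],
       [-3.12032467e-01, -1.91109483e-02, -9.49879209e-01]]), 't': array([-0.25036312,  0.39154012,  0.36981379])}
(0.421, -0.221, 0.086) [393. 388.]
(0.4184, -0.224, 0.086) [401. 395.]
(0.4184, -0.224, 0.0511) [402. 353.]
(0.4184, -0.1815, 0.0641) [296. 359.]
(0.4184, -0.266, 0.0641) [505. 371.]
```

```bash
cat >> h.py <<'E'
def wcloud(d,c):
    H,W=d.shape; f=H/2/np.tan(np.radians(c['fov_y']/2))
    u,v=np.meshgrid(np.arange(W)-c['cx'],np.arange(H)-c['cy']); r=np.hypot(u,v)+1e-9; th=r/f
    k=np.tan(th)*d/r
    return (np.stack([u*k,v*k,d],-1)-c['t'])@c['R']
E
python3 - <<'E'
from h import *
c=env.camera_model('wrist');s=env.sense();p,d=env.grab_frame('wrist');np.savez('w1.npz',p=p,d=d)
W=wcloud(d,c);print(s['eef_pos'],s['joints'])
for u,v in [(250,385),(262,383),(268,383),(225,440),(270,440),(545,385),(580,440),(540,440),(400,300),(490,377),(310,377),(400,455),(400,277)]:
    print(u,v,W[int(v*.64),int(u*.64)].round(4),p[int(v*.64),int(u*.64)])
E
```

```text
[ 0.4202018  -0.22464184  0.05306275] [-4.94016799e-01  3.30209731e-01  2.06614330e+00 -1.45778565e-04
  7.45076764e-01  1.01358107e+00]
250 385 [ 0.4304 -0.1764  0.1074] [168 167 163]
262 383 [ 0.43   -0.1793  0.1051] [104 105 103]
268 383 [ 0.4296 -0.181   0.104 ] [24 28 27]
225 440 [ 0.4302 -0.178   0.1362] [156 154 150]
270 440 [ 0.4126 -0.1821  0.1108] [32 31 33]
545 385 [ 0.4356 -0.2674  0.1061] [16 15 18]
580 440 [ 0.4357 -0.2692  0.1359] [157 154 150]
540 440 [ 0.4194 -0.2674  0.1127] [55 53 55]
400 300 [ 0.4533 -0.2214  0.0848] [198 185 173]
490 377 [ 3.821e-01 -2.754e-01  3.000e-04] [144  84  57]
310 377 [ 0.4235 -0.1914  0.0867] [255 255 255]
400 455 [ 0.3915 -0.2252  0.0862] [255 255 255]
400 277 [ 0.4375 -0.2219  0.0018] [160 123  99]
```

```bash
python3 - <<'E'
from h import *
p,d=env.grab_frame('scene');W=cloud('scene',p,d)
print(env.sense()['eef_pos'])
m=(W[...,0]>.37)&(W[...,0]<.47)&(W[...,2]>.05)&(W[...,2]<.25)&(p.max(2)<110)&(np.ptp(p.astype(int),axis=2)<25)
q=W[m]
for lo,hi in [(-.2,-.14),(-.32,-.24)]:
    k=q[(q[:,1]>lo)&(q[:,1]<hi)]; print(len(k),np.percentile(k[:,2],[0,1,3,5,20]) if len(k) else '',k[k[:,2]<np.percentile(k[:,2],5)].round(3)[:6])
E
```

```text
[ 0.42082947 -0.22474845  0.05370007]
544 [0.10746906 0.11199822 0.12127258 0.13080559 0.16110318] [[ 0.419 -0.17   0.131]
 [ 0.415 -0.17   0.129]
 [ 0.426 -0.169  0.131]
 [ 0.419 -0.169  0.128]
 [ 0.416 -0.168  0.128]
 [ 0.425 -0.176  0.122]]
179 [0.10106896 0.10412754 0.10568398 0.10666153 0.1251869 ] [[ 0.42  -0.27   0.107]
 [ 0.43  -0.271  0.106]
 [ 0.425 -0.268  0.106]
 [ 0.421 -0.268  0.104]
 [ 0.418 -0.268  0.103]
 [ 0.435 -0.268  0.106]]
```

Both depth cameras put the open fingertips about 48 mm above the reported TCP, so I'll trust the cameras. I'll go lower and recheck before closing.

```bash
python3 -m jog '[[0,-3.5,0,20,0],[0,0,0,14,0],[0,0,0,0,0],[0,0,0,0,0]]'
cat >> h.py <<'E'
def wshot(name,full=True):
    c=env.camera_model('wrist');p,d=env.grab_frame('wrist');np.savez(name+'.npz',p=p,d=d)
    cv2.imwrite(f'pics/{name}.png',cv2.resize(p[:,:,::-1],(800,600),interpolation=cv2.INTER_CUBIC))
    return p,d,wcloud(d,c)
def tips(p,W,tcp,r=.07):
    # dark pixels near TCP => lowest points
    m=(p.max(2)<75)&(np.abs(W-tcp).max(2)<.12)
    q=W[m]; R=q-tcp
    for sg in (1,-1):
        k=q[(np.sign(q[:,1]-tcp[1])==sg)]
        if len(k)>20:
            z=np.percentile(k[:,2],1); b=k[k[:,2]<z+.006]; print('finger',sg,'tip z',z.round(4),b.mean(0).round(4),len(k))
E
python3 - <<'E'
from h import *
to([.421,-.221,.019],-1.503)
p,d,W=wshot('w2'); tips(p,W,env.sense()['eef_pos'])
E
```

```text
time: 2.68
eef_pos: [0.4202, -0.2208, 0.019]
orientation: [0.729, -0.684, 0.0, -0.0]
wrist_force: [1.3, -0.6, -0.1]
gripper_width: 0.0852
t 2.67 tcp [ 0.4202 -0.2208  0.019 ] yaw -1.507 tilt 0.03 w 0.0852 F [ 1.3 -0.6 -0.1]
shift mm [ 0.3 -0.8  0. ] turn -0.004
finger 1 tip z 0.0698 [ 0.4193 -0.1761  0.0696] 9680
finger -1 tip z 0.0696 [ 0.4238 -0.2643  0.0691] 8770
```

View pics/w2.png

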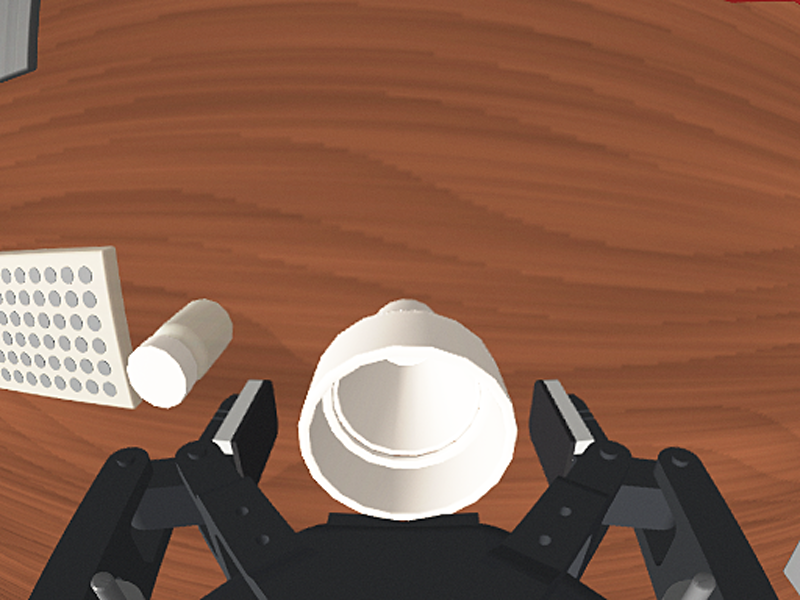

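```bash
python3 - <<'E'
from h import *
z=np.load('w2.npz');W=wcloud(z['d'],env.camera_model('wrist'))
for u,v in [(400,525),(400,560),(400,590),(400,510),(310,430),(505,430),(265,400),(262,382),(240,400),(222,440)]: print(u,v,W[int(v*.64),int(u*.64)].round(4))
E
```

```text
400 525 [ 0.432  -0.2193  0.1281]
400 560 [ 0.432  -0.2193  0.1374]
400 590 [ 0.4321 -0.2194  0.1446]
400 510 [ 0.3939 -0.2214  0.0848]
310 430 [ 0.4243 -0.1935  0.0857]
505 430 [ 0.4277 -0.2495  0.0857]
265 400 [ 0.427  -0.1776  0.0762]
262 382 [ 0.4298 -0.175   0.0697]
240 400 [ 0.4296 -0.1715  0.0819]
222 440 [ 0.4305 -0.1736  0.1029]
```

```bash
python3 -m jog '[[1,0,0,0,0],[1,0,0,0,0],[1,0,0,0,0],[1,0,0,0,0],[1,0,0,0,0],[1,0,0,0,0]]' 25
python3 - <<'E'
from h import *
to([.421,-.221,.16],-1.503)
p,d,W=wshot('w3'); tips(p,W,env.sense()['eef_pos'])
E
```

```text
time: 3.48
eef_pos: [0.4204, -0.2208, 0.0193]
orientation: [0.729, -0.684, 0.001, -0.0]
wrist_force: [-0.4, 0.6, 6.6]
gripper_width: 0.0638
t 3.48 tcp [ 0.4204 -0.2208  0.0193] yaw -1.5071 tilt 0.07 w 0.0638 F [-0.4  0.6  6.6]
shift mm [   0.3   -0.7 -140.7] turn -0.0041
finger 1 tip z 0.0697 [ 0.4257 -0.1811  0.0673] 9911
finger -1 tip z 0.0695 [ 0.4298 -0.2571  0.0674] 8875
```

View pics/w3.png

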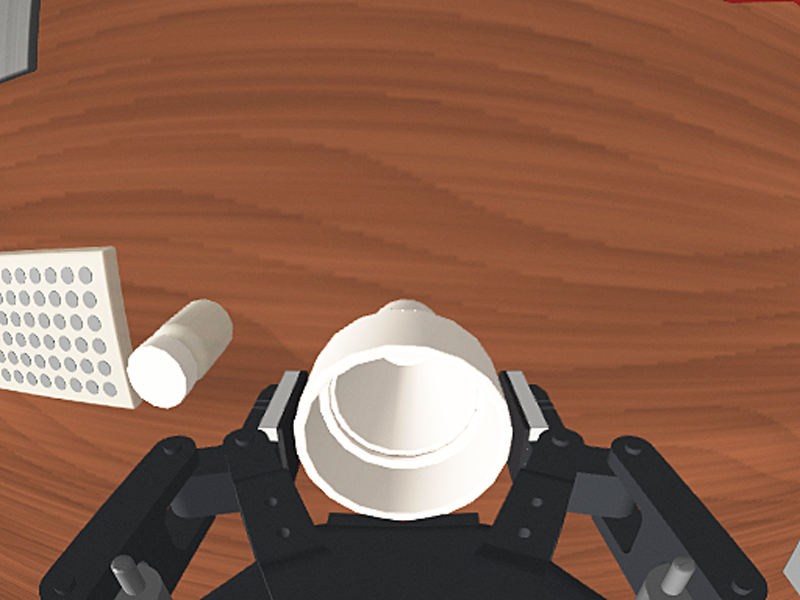

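```bash
python3 -m jog '[[1,0,0,-30,0],[1,0,0,-60,0],[1,0,0,-60,0],[1,0,0,-16,0],[1,0,0,0,0]]'
python3 - <<'E'
from h import *
to([.592,.042,.185],-1.503)
F=np.array([.635,.0448,.05]);h=np.array([-.9974,-.073,0]);u=.5*h+.866*np.array([0,0,1]);n=.866*h-.5*np.array([0,0,1])
for t in [58,50,42,34,26,18,12,8,4,0]:
    th=np.radians(30*(1-t/58));dl=np.radians(30)-th
    e=.5*(58-t)*np.sin(dl)/1000
    O=F+(.028+t/1000)*u+e*n; P=O+.0755*(np.sin(th)*h+np.cos(th)*np.array([0,0,1]))
    print(t,np.degrees(th).round(1),'TCP',(P-[0,0,.0562]).round(4))
E
```

```text
time: 4.15
eef_pos: [0.4203, -0.2207, 0.1852]
orientation: [0.729, -0.684, 0.001, -0.0]
wrist_force: [-0.7, 0.4, -1.4]
gripper_width: 0.0636
t 4.15 tcp [ 0.4203 -0.2207  0.1852] yaw -1.507 tilt 0.12 w 0.0636 F [-0.7  0.4 -1.4]
shift mm [-251.2 -188.1    0.3] turn -0.004
58 0.0 TCP [0.5921 0.0417 0.1438]
50 4.1 TCP [0.5892 0.0414 0.1358]
42 8.3 TCP [0.5867 0.0413 0.1277]
34 12.4 TCP [0.5848 0.0411 0.1194]
26 16.6 TCP [0.5834 0.041  0.1111]
18 20.7 TCP [0.5827 0.041  0.1026]
12 23.8 TCP [0.5825 0.041  0.0963]
8 25.9 TCP [0.5826 0.041  0.092 ]
4 27.9 TCP [0.5829 0.041  0.0877]
0 30.0 TCP [0.5834 0.041  0.0834]
```

```bash
python3 -m jog '[[1,-20,-15,0,0],[1,-46,-35,0,0],[1,-46,-35,0,0],[1,-46,-35,0,0],[1,-46,-35,0,0],[1,-35,-25,0,0],[1,-12,-8,0,-0.004],[1,0,0,0,0],[1,0,0,0,0]]'
python3 - <<'E'
from h import *
to([.592,.042,.144],-1.503)
p,d,W=wshot('w4')
p,d=env.grab_frame('scene');np.savez('s4.npz',p=p,d=d)
cv2.imwrite('pics/s4.png',cv2.resize(p[130:280,180:330,::-1],(600,600),interpolation=cv2.INTER_CUBIC))
E
```

```text
time: 5.28
eef_pos: [0.5903, 0.0408, 0.1836]
orientation: [0.73, -0.683, -0.001, 0.001]
wrist_force: [0.3, -0.6, -0.0]
gripper_width: 0.0638
t 5.28 tcp [0.5903 0.0408 0.1836] yaw -1.5037 tilt 0.12 w 0.0638 F [ 0.3 -0.6 -0. ]
shift mm [-1.1 -1.8 39.6] turn -0.0007
```

View pics/w4.png

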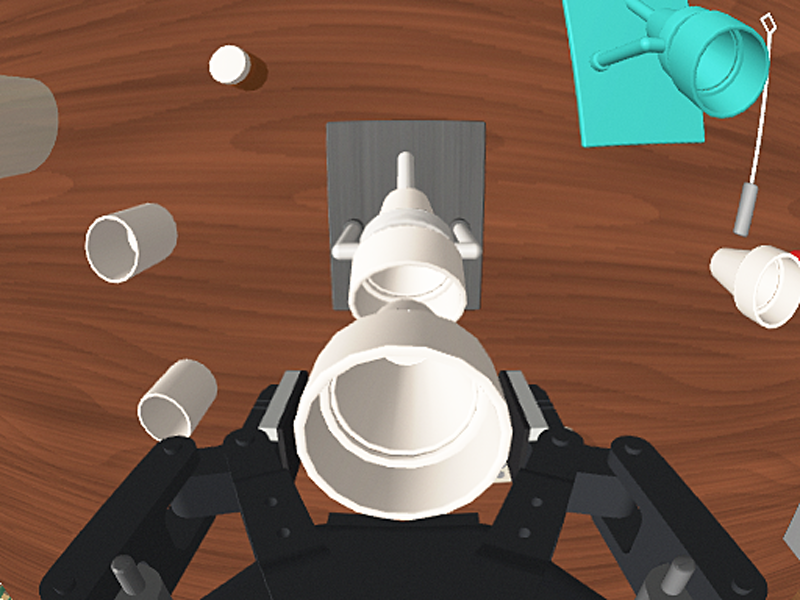

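View pics/s4.png

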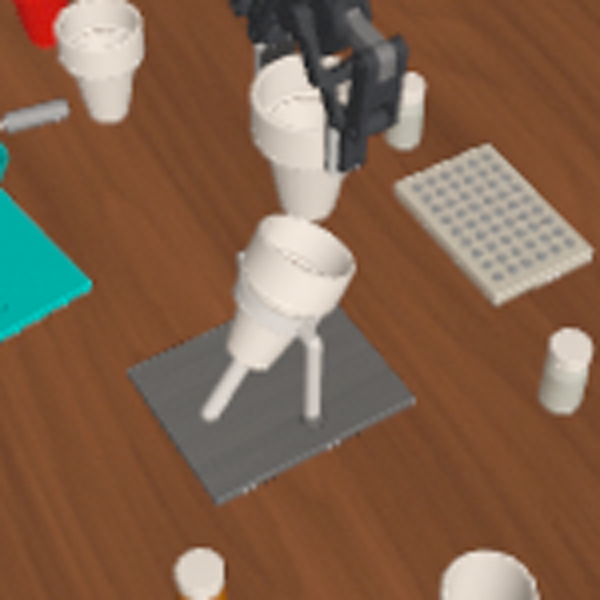

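```bash
python3 -m jog '[[1,-1,-2,20,0],[1,0,0,20,0],[1,0,1.5,4,0],[1,0,1.5,4,0],[1,0,1.2,4,0],[1,0,1.2,4,0],[1,0,0,0,0]]' 20
python3 - <<'E'
from h import *
to([.5867,.0413,.1277],-1.503)
E
python3 -m jog '[[1,0,1,4,0],[1,0,1,4,0],[1,0,0.7,4,0],[1,0,0.7,4,0],[1,0,0,0,0]]'
python3 - <<'E'
from h import *
to([.5834,.041,.1111],-1.503)
p,d,W=wshot('w5')
p,d=env.grab_frame('scene')
cv2.imwrite('pics/s5.png',cv2.resize(p[130:280,180:330,::-1],(600,600),interpolation=cv2.INTER_CUBIC))
E
```

```text
time: 6.25
eef_pos: [0.5878, 0.0427, 0.1284]
orientation: [0.731, -0.683, -0.0, 0.0]
wrist_force: [0.4, 0.3, -0.1]
gripper_width: 0.0638
t 6.25 tcp [0.5878 0.0427 0.1284] yaw -1.5029 tilt 0.02 w 0.0638 F [ 0.4  0.3 -0.1]
shift mm [1.3 1.2 0.7] turn 0.0001
time: 6.88
eef_pos: [0.5862, 0.0423, 0.1132]
orientation: [0.731, -0.683, 0.001, -0.001]
wrist_force: [2.9, -1.9, 2.8]
gripper_width: 0.0638
t 6.88 tcp [0.5862 0.0423 0.1132] yaw -1.5029 tilt 0.18 w 0.0638 F [ 2.9 -1.9  2.8]
shift mm [1.1 2.9 2. ] turn 0.0001
```

View pics/w5.png

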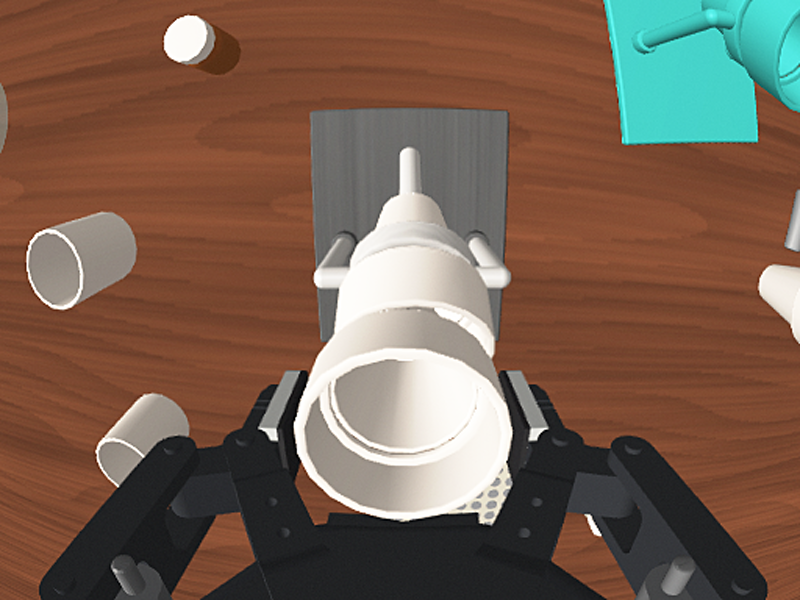

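View pics/s5.png

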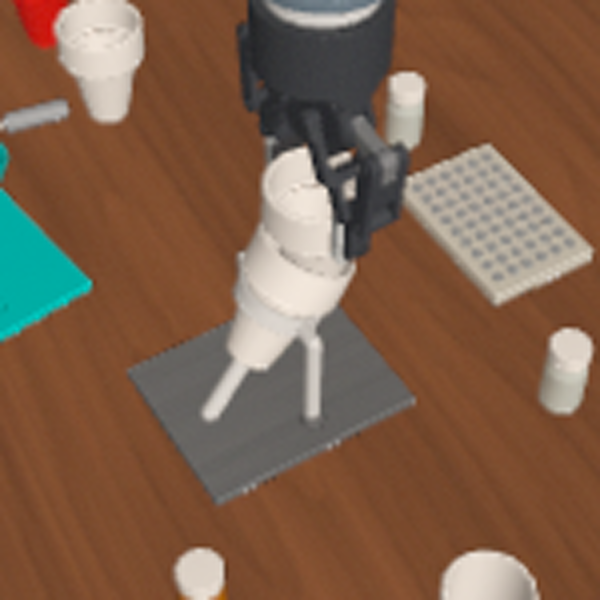

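```bash
python3 -m jog '[[1,1,1.5,3,0],[1,0.5,1,3,0],[1,0,0.5,3,0],[1,0,0,0,0]]'
python3 - <<'E'
from h import *
to([.5827,.041,.1026],-1.503)
p,d,W=wshot('w6')
p,d=env.grab_frame('scene')
cv2.imwrite('pics/s6.png',np.hstack([cv2.resize(p[130:230,220:290,::-1],(350,500),interpolation=cv2.INTER_CUBIC),cv2.resize(cv2.imread('pics/w6.png')[150:600,150:650],(450,500))]))
E
```

```text
time: 7.48
eef_pos: [0.5845, 0.0405, 0.1065]
orientation: [0.731, -0.683, 0.002, -0.002]
wrist_force: [1.8, -3.2, 18.1]
gripper_width: 0.0636
t 7.47 tcp [0.5845 0.0405 0.1065] yaw -1.503 tilt 0.33 w 0.0636 F [ 1.8 -3.2 18.1]
shift mm [-0.6  1.8  3.9] turn 0.0
```

View pics/s6.png

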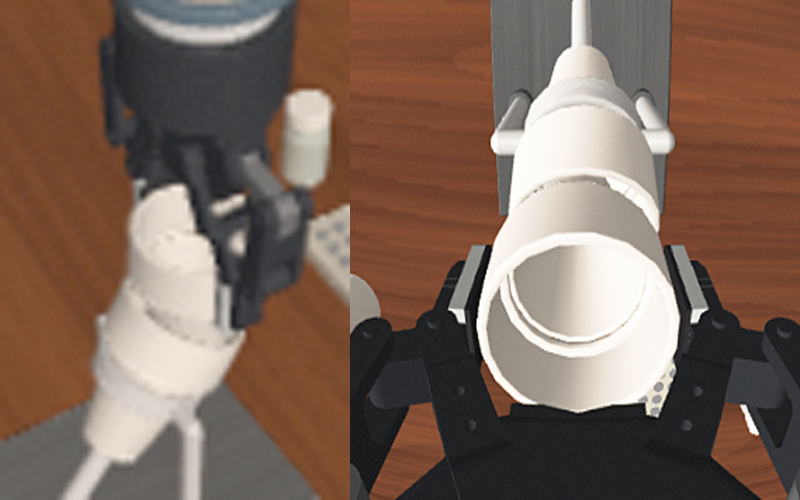

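```bash
python3 -m jog '[[0.2,0,0,0,0],[0.2,0,0,0,0],[0.2,0,0,0,0],[0.2,0,0,0,0]]'
python3 - <<'E'
from h import *
to([.5827,.041,.1026],-1.503)
p,d,W=wshot('w7')
p,d=env.grab_frame('scene')
cv2.imwrite('pics/s7.png',np.hstack([cv2.resize(p[130:230,220:290,::-1],(350,500),interpolation=cv2.INTER_CUBIC),cv2.resize(cv2.imread('pics/w7.png')[150:600,150:650],(450,500))]))
E
```

```text
time: 8.07
eef_pos: [0.5813, 0.0408, 0.1032]
orientation: [0.731, -0.683, -0.0, 0.0]
wrist_force: [0.6, 0.6, 1.2]
gripper_width: 0.0682
t 8.07 tcp [0.5813 0.0408 0.1032] yaw -1.5029 tilt 0.06 w 0.0682 F [0.6 0.6 1.2]
shift mm [-0.1 -1.4  0.6] turn 0.0001
```

View pics/s7.png

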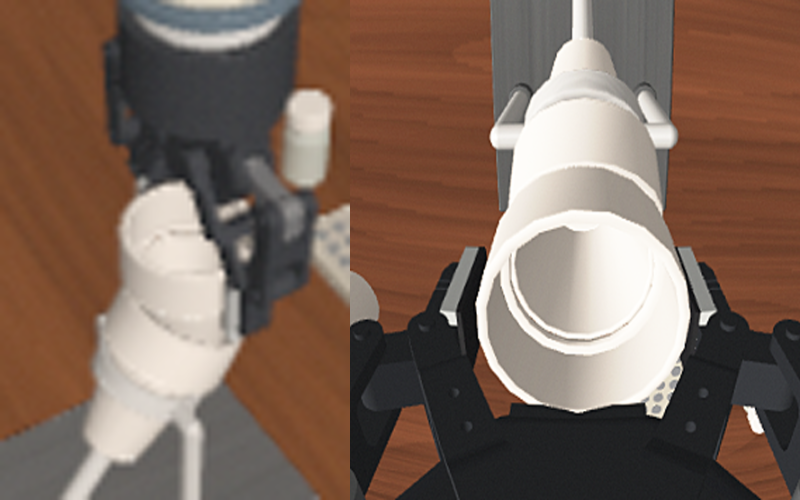

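```bash
cat >> h.py <<'E'
from scipy.optimize import least_squares
prof=np.array([[.026,.058],[.032,.058],[.032,.086],[.0285,.086],[.0285,.060]])
def pdist(r,s):
    P=np.stack([r,s],-1);best=np.full(len(r),9.)
    for a,b in zip(prof[:-1],prof[1:]):
        t=np.clip(((P-a)@(b-a))/((b-a)@(b-a)),0,1)
        best=np.minimum(best,np.linalg.norm(P-a-t[:,None]*(b-a),axis=1))
    return best
F0=np.array([.635,.0448,.05]);U0=np.array([-.4987,-.0365,.866]);U0/=np.linalg.norm(U0)
def fitcup(p,W,rim0,u0):
    "fit the topmost cup: rim centre + axis"
    q=W.reshape(-1,3);c=p.reshape(-1,3).astype(int)
    q=q[(c.min(1)>90)&(np.ptp(c,axis=1)<60)]
    x=np.r_[rim0,u0[0],u0[1]]
    def ax(x): return np.array([x[3],x[4],np.sqrt(max(1e-3,1-x[3]**2-x[4]**2))])
    for it,(rr,lo) in enumerate([(.05,-.032),(.042,-.030),(.036,-.028),(.036,-.027),(.036,-.027)]):
        u=ax(x);D=q-x[:3];s=D@u;r=np.linalg.norm(D-s[:,None]*u,axis=1)
        k=q[(r<rr)&(s>lo)&(s<.012)&(r>.024)]
        def f(x):
            u=ax(x);D=k-x[:3];s=D@u;r=np.linalg.norm(D-s[:,None]*u,axis=1);return pdist(r,s+.086)
        x=least_squares(f,x,loss='soft_l1',f_scale=.001).x
    u=ax(x); d=x[:3]-F0
    print('rim',x[:3].round(4),'u',u.round(3),'tilt',np.degrees(np.arccos(u[2])).round(1),'rel tilt',np.degrees(np.arccos(min(1,u@U0))).round(1),
     'along',((d@U0)*1000).round(1),'lateral',((d-(d@U0)*U0)*1000).round(1),'n',len(k),'med',(np.median(f(x))*1000).round(2))
    return x[:3],u
E
python3 - <<'E'
from h import *
z=np.load('w7.npz');W=wcloud(z['d'],env.camera_model('wrist'))
for tl in (15,20,25,30):
    a=np.radians(tl);u=np.array([-np.sin(a),-.03,np.cos(a)])
    fitcup(z['p'],W,np.array([.575,.04,.160]),u/np.linalg.norm(u))
E
```

```text
rim [0.5894 0.0399 0.1803] u [-0.016 -0.003  1.   ] tilt 0.9 rel tilt 29.1 along 135.7 lateral [22.1  0.1 12.7] n 11560 med 0.36
rim [0.5894 0.0399 0.1802] u [-0.018 -0.003  1.   ] tilt 1.0 rel tilt 29.0 along 135.7 lateral [22.1  0.1 12.7] n 11539 med 0.36
rim [0.5894 0.0399 0.1803] u [-0.016 -0.003  1.   ] tilt 0.9 rel tilt 29.1 along 135.7 lateral [22.1  0.1 12.7] n 11561 med 0.36
rim [0.5894 0.0399 0.1803] u [-0.016 -0.003  1.   ] tilt 0.9 rel tilt 29.1 along 135.7 lateral [22.1  0.1 12.7] n 11561 med 0.36
```

The cup is still vertical: its foot is caught on the internal ledge (rim fit (.589,.040,.180), tilt about 1°). I'll re-grip, lift 6 mm, and lever it over the low rim so it pivots in the pads.

```bash
python3 -m jog '[[0.2,0,-3,-4,0],[0.2,0.5,-5,-6,0],[0.2,0,0,0,0],[1,0,0,0,0],[1,0,0,0,0],[1,0,0,0,0]]' 20
python3 - <<'E'
from h import *
to([.585,.040,.1193],-1.503)
p,d,W=wshot('w8')
fitcup(p,W,np.array([.589,.04,.180]),np.array([-.02,0,1]))
E
```

```text
time: 8.93
eef_pos: [0.5901, 0.0408, 0.1139]
orientation: [0.731, -0.683, 0.0, -0.0]
wrist_force: [0.9, -0.6, 4.3]
gripper_width: 0.0642
t 8.93 tcp [0.5901 0.0408 0.1139] yaw -1.503 tilt 0.05 w 0.0642 F [ 0.9 -0.6  4.3]
shift mm [ 0.5  5.2 -5.4] turn 0.0
rim [0.594  0.0417 0.1874] u [-0.061  0.004  0.998] tilt 3.5 rel tilt 26.5 along 139.5 lateral [28.6  2.  16.5] n 7902 med 0.69
```

```bash
python3 - <<'E'
from h import *
p,d=env.grab_frame('scene')
cv2.imwrite('pics/s8.png',np.hstack([cv2.resize(p[130:230,220:290,::-1],(350,500),interpolation=cv2.INTER_CUBIC),cv2.resize(cv2.imread('pics/w8.png')[150:600,150:650],(450,500))]))
z=np.load('w8.npz');W=wcloud(z['d'],env.camera_model('wrist'))
for a in (0,10,20,30):
    a=np.radians(a);fitcup(z['p'],W,np.array([.588-.03*np.sin(a),.0405,.183]),np.array([-np.sin(a),0,np.cos(a)]))
E
```

```text
rim [0.5913 0.0412 0.1853] u [-0.009  0.004  1.   ] tilt 0.5 rel tilt 29.5 along 139.1 lateral [25.6  1.5 14.8] n 7671 med 0.4
rim [0.5939 0.0414 0.1887] u [-0.059 -0.002  0.998] tilt 3.4 rel tilt 26.6 along 140.7 lateral [29.1  1.7 16.8] n 7569 med 0.67
rim [0.5899 0.0414 0.1865] u [-0.26   0.004  0.966] tilt 15.0 rel tilt 15.1 along 140.8 lateral [25.1  1.7 14.5] n 7652 med 0.77
rim [0.59   0.0413 0.1864] u [-0.258  0.001  0.966] tilt 15.0 rel tilt 15.1 along 140.7 lateral [25.1  1.7 14.5] n 7496 med 0.78
```

View pics/s8.png

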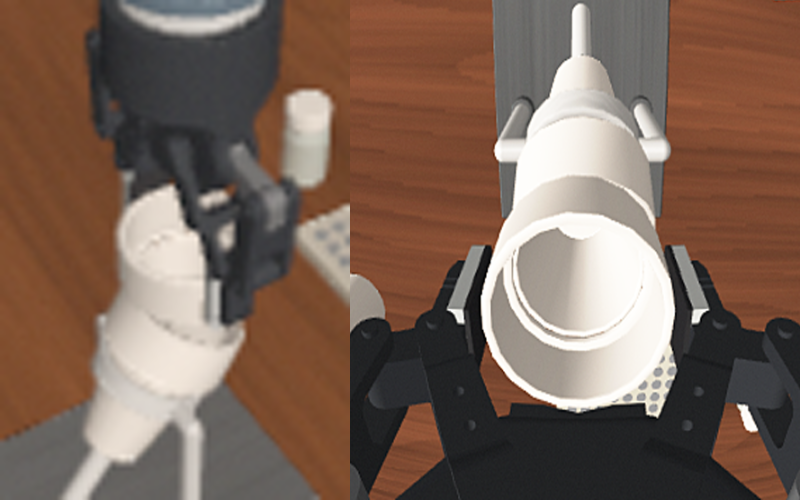

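```bash
python3 - <<'E'
from h import *
z=np.load('w8.npz');c=env.camera_model('wrist');W=wcloud(z['d'],c);p=z['p'].astype(int)
# cross-section profile in plane y~.041: white pts
m=(p.min(2)>90)&(np.ptp(p,axis=2)<60)&(np.abs(W[...,1]-.041)<.0015)&(W[...,2]>.06)
q=W[m];q=q[np.argsort(-q[:,2])]
col=np.argwhere(m)
o=np.argsort(col[:,0]);Q=W[m][o]
print(np.c_[col[o][:,0],Q[:,[0,2]].round(4)][::4])
E
```

```text
[[1.280e+02 6.464e-01 6.070e-02]
 [1.300e+02 6.451e-01 6.300e-02]
 [1.310e+02 6.445e-01 6.410e-02]
 [1.320e+02 6.439e-01 6.570e-02]
 [1.330e+02 6.433e-01 6.700e-02]
 [1.340e+02 6.427e-01 6.850e-02]
 [1.350e+02 6.423e-01 7.060e-02]
 [1.360e+02 6.418e-01 7.260e-02]
 [1.370e+02 6.413e-01 7.400e-02]
 [1.380e+02 6.407e-01 7.550e-02]
 [1.390e+02 6.401e-01 7.580e-02]
 [1.400e+02 6.395e-01 7.720e-02]
 [1.410e+02 6.391e-01 7.910e-02]
 [1.420e+02 6.385e-01 7.990e-02]
 [1.430e+02 6.380e-01 8.140e-02]
 [1.440e+02 6.376e-01 8.280e-02]
 [1.450e+02 6.371e-01 8.440e-02]
 [1.460e+02 6.366e-01 8.540e-02]
 [1.470e+02 6.382e-01 9.850e-02]
 [1.480e+02 6.379e-01 1.006e-01]
 [1.480e+02 6.378e-01 9.890e-02]
 [1.490e+02 6.371e-01 9.900e-02]
 [1.500e+02 6.365e-01 9.960e-02]
 [1.510e+02 6.363e-01 1.023e-01]
 [1.520e+02 6.357e-01 1.028e-01]
 [1.530e+02 6.356e-01 1.055e-01]
 [1.530e+02 6.354e-01 1.035e-01]
 [1.540e+02 6.349e-01 1.044e-01]
 [1.550e+02 6.344e-01 1.055e-01]
 [1.560e+02 6.339e-01 1.061e-01]
 [1.570e+02 6.334e-01 1.065e-01]
 [1.580e+02 6.326e-01 1.060e-01]
 [1.590e+02 6.321e-01 1.066e-01]
 [1.600e+02
[... 6912 characters left out ...]
6e-01]
 [3.160e+02 5.633e-01 1.714e-01]
 [3.170e+02 5.632e-01 1.722e-01]
 [3.170e+02 5.644e-01 1.734e-01]
 [3.180e+02 5.635e-01 1.733e-01]
 [3.190e+02 5.638e-01 1.744e-01]
 [3.190e+02 5.625e-01 1.730e-01]
 [3.200e+02 5.634e-01 1.747e-01]
 [3.210e+02 5.638e-01 1.760e-01]
 [3.210e+02 5.636e-01 1.756e-01]
 [3.220e+02 5.630e-01 1.758e-01]
 [3.230e+02 5.635e-01 1.772e-01]
 [3.240e+02 5.637e-01 1.782e-01]
 [3.240e+02 5.632e-01 1.776e-01]
 [3.250e+02 5.633e-01 1.785e-01]
 [3.260e+02 5.625e-01 1.785e-01]
 [3.260e+02 5.628e-01 1.786e-01]
 [3.270e+02 5.629e-01 1.795e-01]
 [3.280e+02 5.617e-01 1.791e-01]
 [3.280e+02 5.623e-01 1.796e-01]
 [3.290e+02 5.613e-01 1.794e-01]
 [3.300e+02 5.603e-01 1.792e-01]]
```

The cross-section confirms the cup is upright with its foot at z≈.093. I'll lift it 7 mm, then move toward the robot to tilt it over the low rim.

```bash
python3 -m jog '[[1,0,0,-7,0],[1,0,7,0,0],[1,0,6,0,0],[1,0,6,0,0],[1,0,6,0,0],[1,0,6,0,0],[1,0,6,0,0],[1,0,5,0,0],[1,0,0,0,0]]'
cat >> h.py <<'E'
def sect(p,W,y0,tol=.0015,zmin=.1):
    p=p.astype(int);m=(p.min(2)>90)&(np.ptp(p,axis=2)<60)&(np.abs(W[...,1]-y0)<tol)&(W[...,2]>zmin)
    return W[m][:,[0,2]]
E
python3 - <<'E'
from h import *
to([.549,.040,.1193],-1.503)
p,d,W=wshot('w9')
for a in (0,15,30):
    a=np.radians(a);fitcup(p,W,np.array([.588-.08*np.sin(a),.0405,.103+.083*np.cos(a)]),np.array([-np.sin(a),0,np.cos(a)]))
p,d=env.grab_frame('scene')
cv2.imwrite('pics/s9.png',np.hstack([cv2.resize(p[130:230,220:290,::-1],(350,500),interpolation=cv2.INTER_CUBIC),cv2.resize(cv2.imread('pics/w9.png')[150:600,150:650],(450,500))]))
E
```

```text
time: 10.15
eef_pos: [0.5472, 0.038, 0.1205]
orientation: [0.731, -0.683, -0.0, 0.0]
wrist_force: [0.0, 0.2, 1.7]
gripper_width: 0.0634
t 10.15 tcp [0.5472 0.038  0.1205] yaw -1.503 tilt 0.05 w 0.0634 F [0.  0.2 1.7]
shift mm [-1.9 -2.   1.2] turn -0.0
rim [0.5451 0.0379 0.1848] u [-0.47  -0.043  0.882] tilt 28.2 rel tilt 1.9 along 161.8 lateral [-9.2 -1.  -5.3] n 12554 med 0.36
rim [0.5483 0.0386 0.1861] u [-0.486 -0.045  0.873] tilt 29.2 rel tilt 0.9 along 161.3 lateral [-6.2 -0.3 -3.6] n 12692 med 0.57
rim [0.5451 0.0379 0.1848] u [-0.47  -0.043  0.881] tilt 28.2 rel tilt 1.9 along 161.8 lateral [-9.2 -1.  -5.3] n 12521 med 0.36
```

View pics/s9.png

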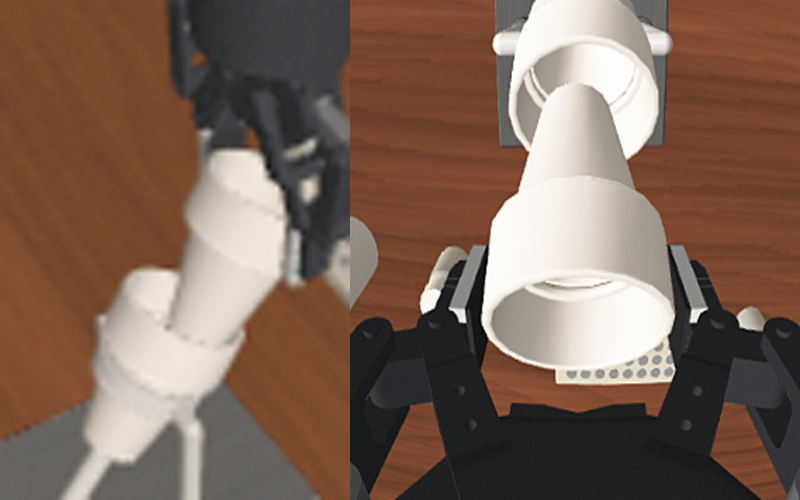

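```bash
python3 -m jog '[[1,0,0,0,0]]' 60
python3 - <<'E'
from h import *
to([.549,.040,.1193],-1.503)
p,d,W=wshot('w10')
fitcup(p,W,np.array([.545,.038,.185]),np.array([-.47,-.04,.88]))
# remove held-cup points for fixed fit
r0=np.array([.545,.038,.185]);u=np.array([-.47,-.043,.882]);D=W-r0;s=D@u;r=np.linalg.norm(D-s[...,None]*u,axis=-1)
p2=p.copy();p2[(s>-.09)&(r<.0165+.0185*0+np.clip((s+.086)*.181,0,.02)+.003)]=0
for dx in (0,.004): fitcup(p2,W,np.array([.592+dx,.042,.1245]),U0)
E
```

```text
time: 10.38
eef_pos: [0.5478, 0.038, 0.1205]
orientation: [0.731, -0.683, -0.0, 0.0]
wrist_force: [1.2, -0.1, 0.6]
gripper_width: 0.0622
t 10.38 tcp [0.5478 0.038  0.1205] yaw -1.503 tilt 0.02 w 0.0622 F [ 1.2 -0.1  0.6]
shift mm [-2.  -1.3  1.2] turn 0.0
rim [0.5458 0.038  0.1844] u [-0.467 -0.042  0.883] tilt 28.0 rel tilt 2.1 along 161.2 lateral [-8.9 -0.9 -5.1] n 12499 med 0.36
rim [0.593  0.0395 0.1264] u [-0.526 -0.043  0.849] tilt 31.9 rel tilt 1.9 along 87.3 lateral [ 1.6 -2.1  0.8] n 4529 med 0.62
rim [0.593  0.0395 0.1264] u [-0.526 -0.043  0.849] tilt 31.9 rel tilt 1.9 along 87.3 lateral [ 1.6 -2.1  0.8] n 4529 med 0.62
```

```bash
python3 -m jog '[[1,0.8,-9.4,-5.4,0],[1,0,-2.5,4.3,0],[1,0,-2.5,4.3,0],[1,0,-2.5,4.3,0],[1,0,-2.5,4.3,0],[1,0,-2.5,4.3,0],[1,0,-2.5,4.3,0],[1,0,0,0,0]]' 40
python3 - <<'E'
from h import *
to([.549,.040,.1193],-1.503)
p,d,W=wshot('w11')
fitcup(p,W,np.array([.571,.038,.164]),np.array([-.47,-.04,.88]))
p,d=env.grab_frame('scene')
cv2.imwrite('pics/s11.png',np.hstack([cv2.resize(p[130:230,220:290,::-1],(350,500),interpolation=cv2.INTER_CUBIC),cv2.resize(cv2.imread('pics/w11.png')[150:600,150:650],(450,500))]))
E
```

```text
time: 11.42
eef_pos: [0.5722, 0.0388, 0.0998]
orientation: [0.731, -0.683, -0.0, 0.0]
wrist_force: [-0.3, 0.5, 0.4]
gripper_width: 0.062
t 11.43 tcp [0.5722 0.0388 0.0998] yaw -1.503 tilt 0.03 w 0.062 F [-0.3  0.5  0.4]
shift mm [ -2.7  23.  -19.5] turn -0.0
rim [0.5702 0.0389 0.1637] u [-0.463 -0.041  0.885] tilt 27.7 rel tilt 2.3 along 131.0 lateral [ 0.5 -1.2  0.3] n 12511 med 0.36
```

View pics/s11.png

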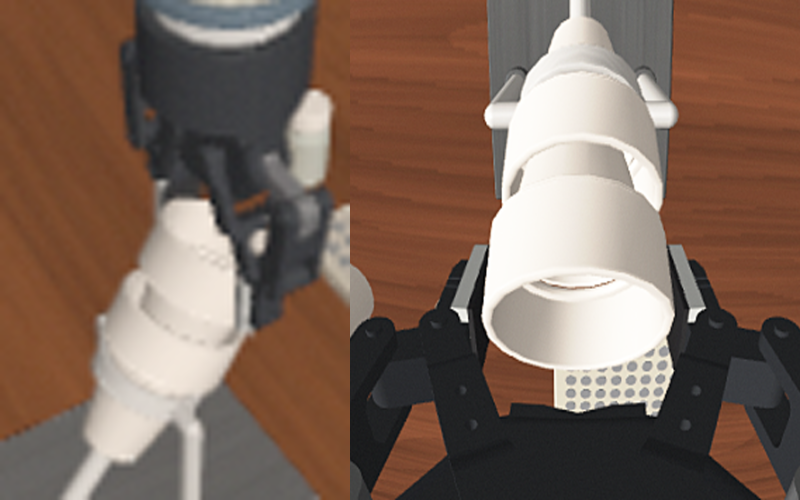

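```bash
python3 -m jog '[[1,0,-2,3.5,0],[1,0,-2,3.5,0],[1,0,-1.5,2.6,0],[1,0,0,0,0]]' 20
python3 - <<'E'
from h import *
to([.549,.040,.1193],-1.503)
p,d,W=wshot('w12')
fitcup(p,W,np.array([.575,.038,.154]),np.array([-.47,-.04,.88]))
E
```

```text
time: 12.02
eef_pos: [0.5777, 0.0392, 0.0903]
orientation: [0.731, -0.683, -0.0, 0.0]
wrist_force: [0.2, 0.2, -1.1]
gripper_width: 0.0621
t 12.03 tcp [0.5777 0.0392 0.0903] yaw -1.5031 tilt 0.02 w 0.0621 F [ 0.2  0.2 -1.1]
shift mm [ -2.7  28.6 -29. ] turn -0.0001
rim [0.5757 0.0392 0.1542] u [-0.462 -0.041  0.886] tilt 27.6 rel tilt 2.4 along 120.0 lateral [ 0.6 -1.2  0.3] n 12523 med 0.36
```

```bash
python3 -m jog '[[1,0,-1,1.7,0],[1,0,-1,1.7,0],[1,0,-0.5,0.9,0],[1,0,0,0,0]]' 20
python3 - <<'E'
from h import *
to([.549,.040,.1193],-1.503)
p,d,W=wshot('w13')
fitcup(p,W,np.array([.575,.038,.151]),np.array([-.47,-.04,.88]))
E
```

```text
time: 12.58
eef_pos: [0.5798, 0.0393, 0.0868]
orientation: [0.731, -0.683, -0.0, 0.0]
wrist_force: [-4.9, -1.4, 7.3]
gripper_width: 0.062
t 12.57 tcp [0.5798 0.0393 0.0868] yaw -1.503 tilt 0.05 w 0.062 F [-4.9 -1.4  7.3]
shift mm [ -2.8  30.7 -32.5] turn -0.0
rim [0.5809 0.0397 0.152 ] u [-0.49  -0.044  0.871] tilt 29.4 rel tilt 0.7 along 115.5 lateral [ 3.5 -0.9  2. ] n 12710 med 0.59
```

```bash
python3 -m jog '[[0.15,0,0,0,0],[0.15,0,0,0,0],[0.15,0,0,0,0],[0.1,0,0,0,0]]' 20
python3 - <<'E'
from h import *
to([.549,.040,.1193],-1.503)
p,d,W=wshot('w14')
fitcup(p,W,np.array([.577,.0395,.150]),np.array([-.49,-.04,.87]))
fitcup(p,W,np.array([.581,.0395,.152]),np.array([-.49,-.04,.87]))
p,d=env.grab_frame('scene')
cv2.imwrite('pics/s14.png',np.hstack([cv2.resize(p[130:230,220:290,::-1],(350,500),interpolation=cv2.INTER_CUBIC),cv2.resize(cv2.imread('pics/w14.png')[150:600,150:650],(450,500))]))
E
```

```text
time: 13.12
eef_pos: [0.5802, 0.0394, 0.0862]
orientation: [0.731, -0.683, -0.0, 0.0]
wrist_force: [-0.2, 0.6, -0.3]
gripper_width: 0.0766
t 13.12 tcp [0.5802 0.0394 0.0862] yaw -1.503 tilt 0.0 w 0.0766 F [-0.2  0.6 -0.3]
shift mm [ -2.7  31.1 -33.1] turn 0.0
rim [0.5778 0.0384 0.1495] u [-0.51  -0.037  0.859] tilt 30.7 rel tilt 0.7 along 114.9 lateral [ 0.1 -2.2 -0. ] n 11762 med 0.57
rim [0.5778 0.0384 0.1495] u [-0.51  -0.037  0.859] tilt 30.7 rel tilt 0.7 along 114.9 lateral [ 0.1 -2.2 -0. ] n 11762 med 0.57
```

View pics/s14.png

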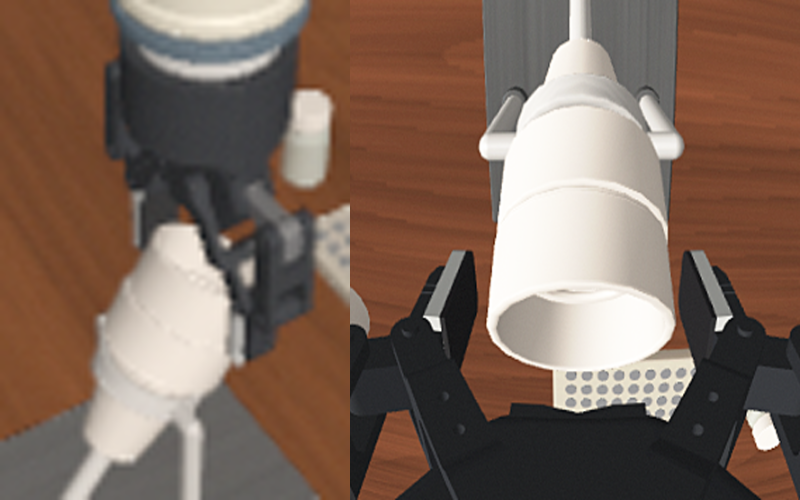

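Cup 1 is home: the seam is flush, the fitted tilt is within 1° of the lean, and it sits 114.9 mm along the axis (nominal 114). Next I'll retract and go to the other cup.

```bash
python3 -m jog '[[0,0,0,0,0],[0,0,0,-20,0],[0,0,0,-50,0],[0,0,0,-40,0],[0,30,0,0,0],[0,55,0,0,0],[0,55,0,0,0],[0,55,0,0,0],[0,55,0,0,0],[0,45,0,0,0]]'
python3 - <<'E'
from h import *
to([.6055,-.260,.12],-1.503)
E
```

```text
time: 14.48
eef_pos: [0.6001, -0.2571, 0.1963]
orientation: [0.73, -0.683, 0.0, 0.0]
wrist_force: [-0.2, 0.2, 0.0]
gripper_width: 0.0855
t 14.47 tcp [ 0.6001 -0.2571  0.1963] yaw -1.5037 tilt 0.01 w 0.0855 F [-0.2  0.2  0. ]
shift mm [ 3.2 -5.2 76.3] turn -0.0007
```

```bash
python3 -m jog '[[0,3,-5.2,20,0],[0,0,0,50,0],[0,0,0,20,0],[0,0,0,0,0],[0,0,0,0,0]]'
python3 - <<'E'
from h import *
to([.6055,-.260,.0193],-1.503)
p,d,W=wshot('w15')
fitcup(p,W,np.array([.6055,-.260,.086]),np.array([0.,0,1]))
E
```

```text
time: 15.1
eef_pos: [0.6067, -0.2575, 0.1078]
orientation: [0.731, -0.683, 0.001, -0.0]
wrist_force: [0.2, 0.3, 0.1]
gripper_width: 0.0853
t 15.1 tcp [ 0.6067 -0.2575  0.1078] yaw -1.5024 tilt 0.11 w 0.0853 F [0.2 0.3 0.1]
shift mm [ 2.3  1.6 88.5] turn 0.0006
rim [ 0.6061 -0.2605  0.0865] u [-0.007 -0.004  1.   ] tilt 0.5 rel tilt 29.6 along 57.2 lateral [  -0.4 -303.2  -13. ] n 3453 med 0.3
```

View pics/w15.png

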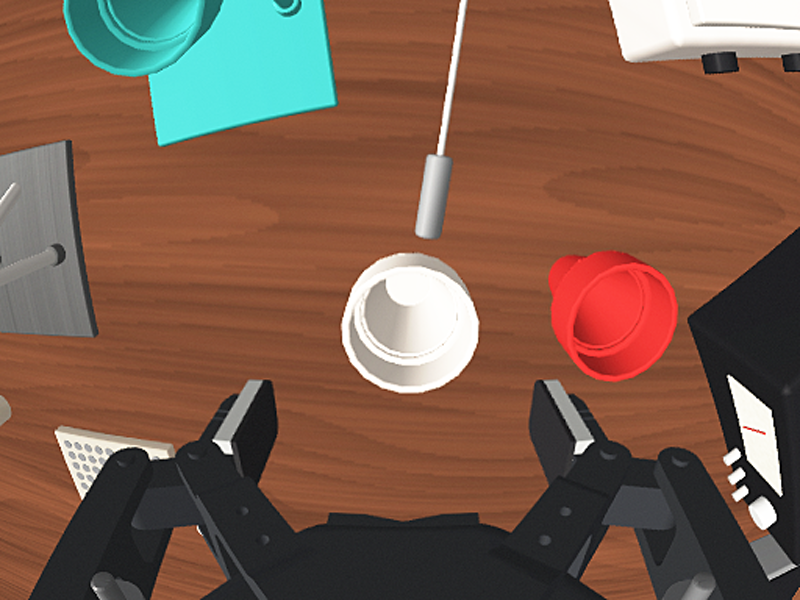

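```bash
python3 -m jog '[[0.08,3,1,10,0],[0.08,0,0,30,0],[0.08,0,0,30,0],[0.08,0,0,18,0],[0.08,0,0,0,0],[0.08,0,0,0,0]]'
python3 - <<'E'
from h import *
to([.606,-.2605,.0193],-1.503)
p,d,W=wshot('w16')
E
```

```text
time: 15.9
eef_pos: [0.6056, -0.261, 0.0193]
orientation: [0.731, -0.683, 0.001, -0.0]
wrist_force: [0.7, 0.5, -0.0]
gripper_width: 0.0788
t 15.9 tcp [ 0.6056 -0.261   0.0193] yaw -1.503 tilt 0.08 w 0.0788 F [ 0.7  0.5 -0. ]
shift mm [-0.5 -0.4 -0. ] turn -0.0
```

View pics/w16.png

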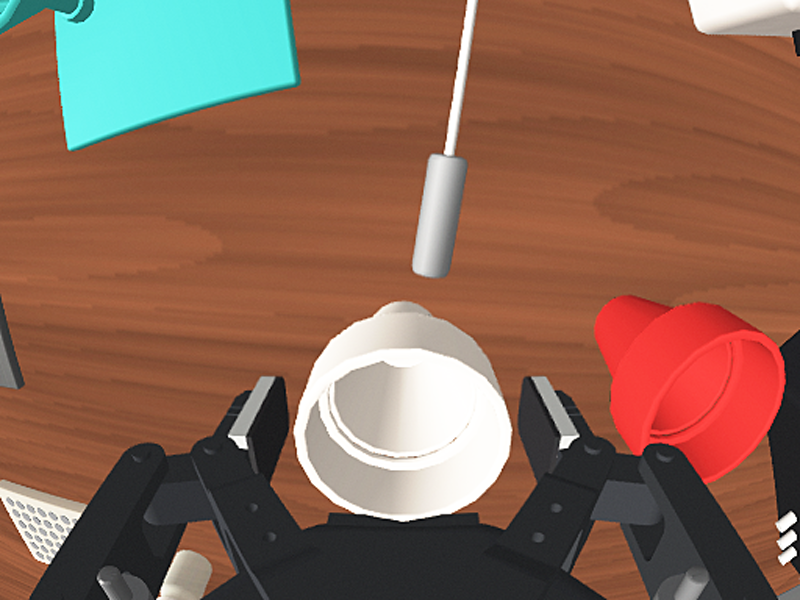

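```bash
python3 -m jog '[[1,-0.5,0,0,0],[1,0,0,0,0],[1,0,0,0,0],[1,0,0,0,0],[1,0,0,0,0],[1,0,0,-30,0],[1,0,0,-60,0],[1,0,0,-60,0],[1,0,0,-36,0],[1,0,0,0,0]]' 25
python3 - <<'E'
from h import *
to([.576,.0385,.205],-1.503)
E
```

```text
time: 17.2
eef_pos: [0.6067, -0.2609, 0.2085]
orientation: [0.731, -0.683, 0.003, -0.001]
wrist_force: [0.2, 0.2, -0.5]
gripper_width: 0.0632
t 17.2 tcp [ 0.6067 -0.2609  0.2085] yaw -1.5029 tilt 0.39 w 0.0632 F [ 0.2  0.2 -0.5]
shift mm [-300.8   10.4    2.5] turn 0.0001
```

```bash
python3 -m jog '[[1,-20,1,0,0],[1,-50,2,0,0],[1,-50,2,0,0],[1,-50,2,0,0],[1,-50,2,0,0],[1,-50,1,0,0],[1,-30,0.4,0,0],[1,0,0,0,0],[1,0,0,0,0]]'
python3 - <<'E'
from h import *
to([.576,.0385,.1445],-1.503)
p,d,W=wshot('w17')
fitcup(p,W,np.array([.577,.0395,.274]),np.array([-.0,-.0,1]))
p2=p.copy();p2[W[...,2]>.175]=0
fitcup(p2,W,np.array([.578,.0385,.1495]),U0)
E
```

```text
time: 18.32
eef_pos: [0.5732, 0.0385, 0.2032]
orientation: [0.731, -0.682, -0.001, 0.001]
wrist_force: [-1.6, 0.1, -0.3]
gripper_width: 0.0633
t 18.32 tcp [0.5732 0.0385 0.2032] yaw -1.5022 tilt 0.11 w 0.0633 F [-1.6  0.1 -0.3]
shift mm [ 0.2 -2.9 58.7] turn 0.0008
rim [0.5764 0.0387 0.2786] u [-0.053 -0.002  0.999] tilt 3.1 rel tilt 27.0 along 227.4 lateral [54.8  2.2 31.7] n 7907 med 0.66
rim [0.5777 0.0371 0.1495] u [-0.512 -0.029  0.858] tilt 30.9 rel tilt 1.0 along 115.0 lateral [ 0.  -3.5 -0.1] n 2932 med 0.6
```

View pics/w17.png

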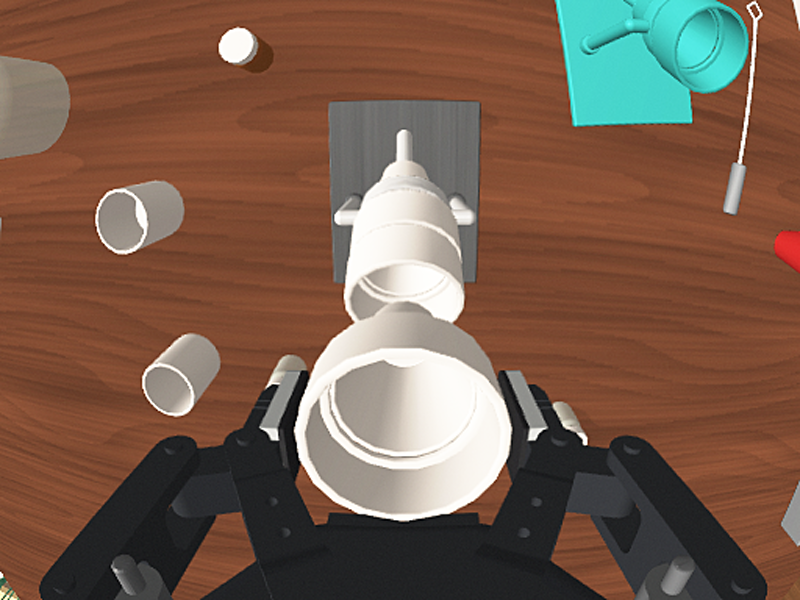

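```bash
python3 -m jog '[[1,0.5,-3,20,0],[1,0,0,20,0],[1,0,0,12,0],[1,0,0,6,0],[1,0,0,0,0]]' 20
python3 - <<'E'
from h import *
to([.533,.036,.145],-1.503)
E
```

```text
time: 19.0
eef_pos: [0.5771, 0.0379, 0.1462]
orientation: [0.731, -0.683, -0.0, 0.0]
wrist_force: [0.8, -0.4, -0.9]
gripper_width: 0.0631
t 19.0 tcp [0.5771 0.0379 0.1462] yaw -1.5035 tilt 0.02 w 0.0631 F [ 0.8 -0.4 -0.9]
shift mm [-1.1 44.1  1.2] turn -0.0005
```

```bash
python3 -m jog '[[1,0,7,1,0],[1,0,6,0,0],[1,0,6,0,0],[1,0,6,0,0],[1,0,6,0,0],[1,0,6,0,0],[1,0,5,0,0],[1,0,3,0,0],[1,0,0,0,0]]'
python3 -m jog '[[1,0,0,0,0]]' 60
cat >> h.py <<'E'
def need(r,R=np.array([.5777,.038,.1495])):
    "world mm: lateral correction, remaining axial; tool rows"
    s=env.sense();T=Ro.from_quat(s['orientation']).as_matrix()
    d=r-R;a=d@U0;lat=-(d-a*U0)
    print('remaining',(a*1000-28).round(1),'lat fix tool',(T.T@lat*1000).round(1),'-u tool',(T.T@-U0).round(3))
E
python3 - <<'E'
from h import *
to([.533,.036,.145],-1.503)
p,d,W=wshot('w18')
for a in (15,30):
    a=np.radians(a);r,u=fitcup(p,W,np.array([.531,.0365,.209]),np.array([-np.sin(a),0,np.cos(a)]));need(r)
p,d=env.grab_frame('scene')
cv2.imwrite('pics/s18.png',np.hstack([cv2.resize(p[120:220,220:290,::-1],(350,500),interpolation=cv2.INTER_CUBIC),cv2.resize(cv2.imread('pics/w18.png')[150:600,150:650],(450,500))]))
E
```

```text
time: 20.12
eef_pos: [0.5318, 0.0351, 0.1451]
orientation: [0.731, -0.683, -0.0, 0.0]
wrist_force: [1.0, 0.7, 1.1]
gripper_width: 0.0623
time: 20.25
eef_pos: [0.532, 0.0351, 0.1452]
orientation: [0.731, -0.683, -0.0, 0.0]
wrist_force: [0.6, 0.1, 0.5]
gripper_width: 0.0615
t 20.25 tcp [0.532  0.0351 0.1452] yaw -1.503 tilt 0.03 w 0.0615 F [0.6 0.1 0.5]
shift mm [-0.9 -1.   0.2] turn 0.0
rim [0.5332 0.0351 0.2122] u [-0.409 -0.029  0.912] tilt 24.2 rel tilt 5.8 along 191.6 lateral [-6.2 -2.7 -3.7] n 12776 med 0.6
remaining 48.6 lat fix tool [ 0.3 -6.3 -3.6] -u tool [-0.003 -0.501  0.866]
rim [0.5332 0.0351 0.2122] u [-0.409 -0.029  0.912] tilt 24.2 rel tilt 5.8 along 191.6 lateral [-6.2 -2.7 -3.7] n 12775 med 0.6
remaining 48.6 lat fix tool [ 0.3 -6.3 -3.6] -u tool [-0.003 -0.501  0.866]
```

View pics/s18.png

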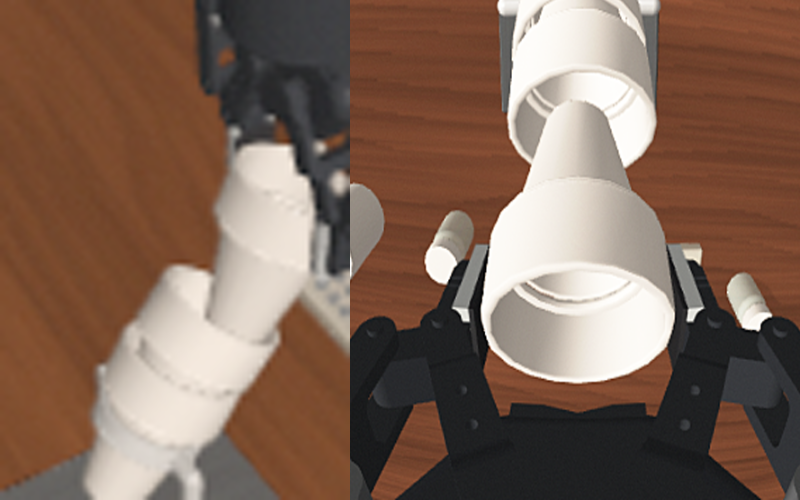

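Levering cup 2 has lifted cup 1 slightly, leaving a gap at the lower seam. I'll take off the side load and look again.

```bash
python3 -m jog '[[1,0.3,-4,-3,0],[1,0,-3,-1,0],[1,0,0,0,0],[1,0,0,0,0]]'
python3 - <<'E'
from h import *
to([.533,.036,.145],-1.503)
p,d,W=wshot('w19')
r,u=fitcup(p,W,np.array([.54,.0365,.215]),np.array([-.45,0,.89]));need(r)
D=W-r;s=D@u;rr=np.linalg.norm(D-s[...,None]*u,axis=-1)
p2=p.copy();p2[(s>-.09)&(rr<.0165+np.clip((s+.086)*.181,0,.02)+.003)]=0
fitcup(p2,W,np.array([.578,.0385,.1495]),U0)
p,d=env.grab_frame('scene')
cv2.imwrite('pics/s19.png',np.hstack([cv2.resize(p[120:220,220:290,::-1],(350,500),interpolation=cv2.INTER_CUBIC),cv2.resize(cv2.imread('pics/w19.png')[100:550,150:650],(450,500))]))
E
```

```text
time: 20.85
eef_pos: [0.5389, 0.0353, 0.1491]
orientation: [0.731, -0.683, -0.0, 0.0]
wrist_force: [0.7, -0.2, 0.5]
gripper_width: 0.0615
t 20.85 tcp [0.5389 0.0353 0.1491] yaw -1.503 tilt 0.04 w 0.0615 F [ 0.7 -0.2  0.5]
shift mm [-1.1  5.9  4.1] turn 0.0
rim [0.5401 0.0348 0.2161] u [-0.408 -0.026  0.913] tilt 24.1 rel tilt 5.9 along 191.6 lateral [ 0.6 -3.   0.2] n 12755 med 0.6
remaining 48.6 lat fix tool [-0.5  0.5  0.3] -u tool [-0.003 -0.5    0.866]
rim [0.5773 0.0363 0.1494] u [-0.526 -0.035  0.85 ] tilt 31.8 rel tilt 1.8 along 115.2 lateral [-0.3 -4.3 -0.4] n 4348 med 0.6
```

View pics/s19.png

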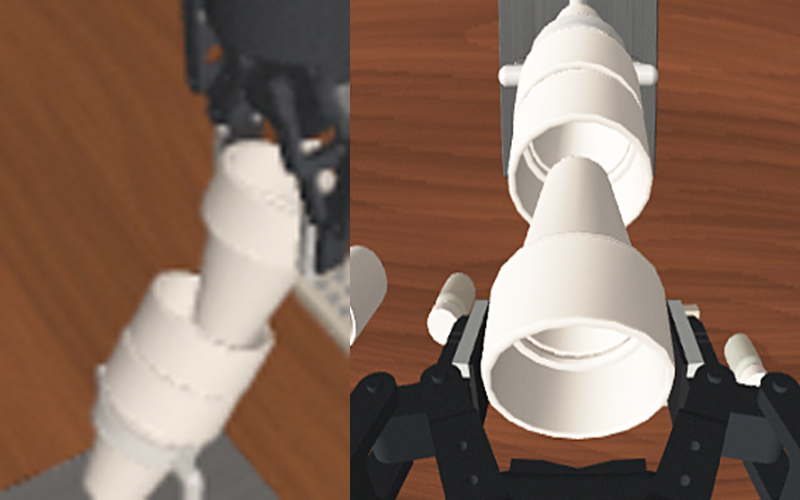

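```bash
python3 -m jog '[[1,-0.5,-2.6,-1.5,0],[1,0,-2.5,4.3,0],[1,0,-2.5,4.3,0],[1,0,-2.5,4.3,0],[1,0,-2.5,4.3,0],[1,0,-2.5,4.3,0],[1,0,0,0,0]]' 30
python3 - <<'E'
from h import *
to([.533,.036,.145],-1.503)
p,d,W=wshot('w20')
r,u=fitcup(p,W,np.array([.555,.0365,.196]),np.array([-.45,0,.89]));need(r)
p,d=env.grab_frame('scene')
cv2.imwrite('pics/s20.png',np.hstack([cv2.resize(p[120:220,220:290,::-1],(350,500),interpolation=cv2.INTER_CUBIC),cv2.resize(cv2.imread('pics/w20.png')[100:550,150:650],(450,500))]))
E
```

```text
time: 21.82
eef_pos: [0.5542, 0.0368, 0.1288]
orientation: [0.731, -0.683, -0.0, 0.0]
wrist_force: [0.9, -0.0, -1.0]
gripper_width: 0.0609
t 21.82 tcp [0.5542 0.0368 0.1288] yaw -1.5029 tilt 0.04 w 0.0609 F [ 0.9 -0.  -1. ]
shift mm [ -0.6  21.2 -16.2] turn 0.0001
rim [0.5553 0.0366 0.1959] u [-0.407 -0.027  0.913] tilt 24.0 rel tilt 6.0 along 166.4 lateral [ 3.3 -2.1  1.8] n 12777 med 0.59
remaining 23.4 lat fix tool [0.2 3.3 1.9] -u tool [-0.003 -0.5    0.866]
```

View pics/s20.png

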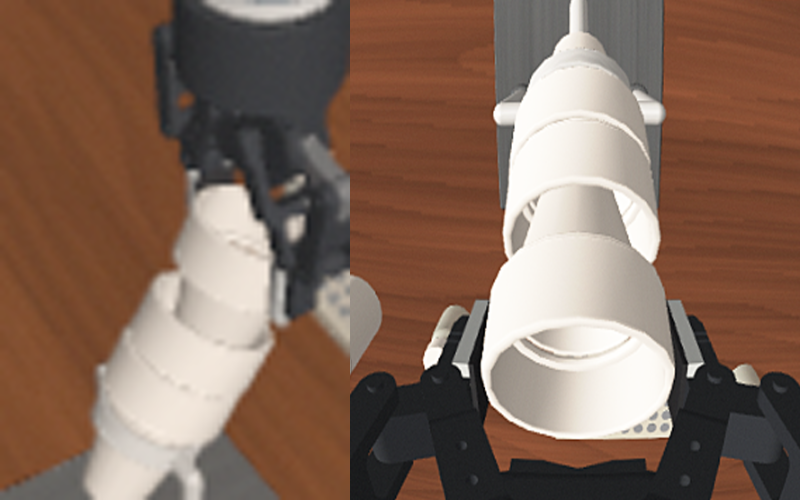

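```bash
python3 -m jog '[[1,0,-2,3.5,0],[1,0,-1.5,3.5,0],[1,0,-1.5,3.5,0],[1,0,0,0,0]]' 20
python3 - <<'E'
from h import *
to([.533,.036,.145],-1.503)
p,d,W=wshot('w21')
r,u=fitcup(p,W,np.array([.560,.0365,.186]),np.array([-.45,0,.89]));need(r)
E
```

```text
time: 22.42
eef_pos: [0.5602, 0.0371, 0.1189]
orientation: [0.731, -0.683, 0.001, -0.001]
wrist_force: [3.5, -0.3, 1.3]
gripper_width: 0.0613
t 22.43 tcp [0.5602 0.0371 0.1189] yaw -1.5031 tilt 0.1 w 0.0613 F [ 3.5 -0.3  1.3]
shift mm [ -0.7  27.2 -26.2] turn -0.0001
rim [0.5612 0.0373 0.1859] u [-0.413 -0.029  0.91 ] tilt 24.5 rel tilt 5.5 along 154.8 lateral [ 3.4 -1.8  1.9] n 12774 med 0.6
remaining 11.8 lat fix tool [0.5 3.4 1.9] -u tool [-0.003 -0.499  0.867]
```

```bash
python3 -m jog '[[1,0,-0.3,2.5,0],[1,0,-0.3,2.5,0],[1,0.3,-0.5,2.5,0],[1,0,0,0,0]]' 20
python3 - <<'E'
from h import *
to([.533,.036,.145],-1.503)
p,d,W=wshot('w22')
r,u=fitcup(p,W,np.array([.560,.0365,.178]),np.array([-.45,0,.89]));need(r)
p,d=env.grab_frame('scene')
cv2.imwrite('pics/s22.png',np.hstack([cv2.resize(p[120:220,220:290,::-1],(350,500),interpolation=cv2.INTER_CUBIC),cv2.resize(cv2.imread('pics/w22.png')[100:550,150:650],(450,500))]))
E
```

```text
time: 22.98
eef_pos: [0.564, 0.037, 0.113]
orientation: [0.731, -0.683, 0.003, -0.003]
wrist_force: [8.7, -1.1, 4.9]
gripper_width: 0.0612
t 22.98 tcp [0.564 0.037 0.113] yaw -1.5029 tilt 0.43 w 0.0612 F [ 8.7 -1.1  4.9]
shift mm [ -1.1  30.8 -32.2] turn 0.0001
rim [0.5613 0.037  0.1789] u [-0.402 -0.028  0.915] tilt 23.8 rel tilt 6.2 along 148.7 lateral [ 0.5 -2.3  0.2] n 12552 med 0.37
remaining 5.7 lat fix tool [0.2 0.4 0.2] -u tool [-0.003 -0.494  0.87 ]
```

View pics/s22.png

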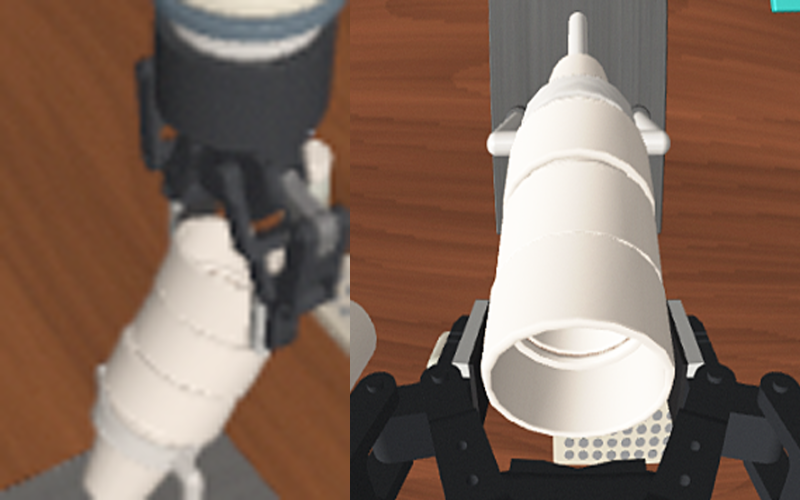

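```bash
python3 -m jog '[[0.15,0,0,0,0],[0.15,0,0,0,0],[0.15,0,0,0,0],[0.12,0,0,0,0]]' 20
python3 - <<'E'
from h import *
to([.533,.036,.145],-1.503)
p,d,W=wshot('w23')
r,u=fitcup(p,W,np.array([.562,.0365,.175]),np.array([-.49,0,.87]));need(r)
p,d=env.grab_frame('scene')
cv2.imwrite('pics/s23.png',np.hstack([cv2.resize(p[120:220,220:290,::-1],(350,500),interpolation=cv2.INTER_CUBIC),cv2.resize(cv2.imread('pics/w23.png')[100:550,150:650],(450,500))]))
E
```

```text
time: 23.58
eef_pos: [0.5599, 0.037, 0.111]
orientation: [0.731, -0.683, -0.0, 0.0]
wrist_force: [0.3, -0.2, 0.5]
gripper_width: 0.075
t 23.57 tcp [0.5599 0.037  0.111 ] yaw -1.503 tilt 0.05 w 0.075 F [ 0.3 -0.2  0.5]
shift mm [ -0.9  27.  -34. ] turn 0.0
rim [0.5618 0.0357 0.1725] u [-0.512 -0.038  0.858] tilt 30.9 rel tilt 0.9 along 142.9 lateral [-1.9 -3.9 -1.3] n 11929 med 0.57
remaining -0.0 lat fix tool [-1.1 -2.1 -1.2] -u tool [-0.003 -0.501  0.866]
```

View pics/s23.png

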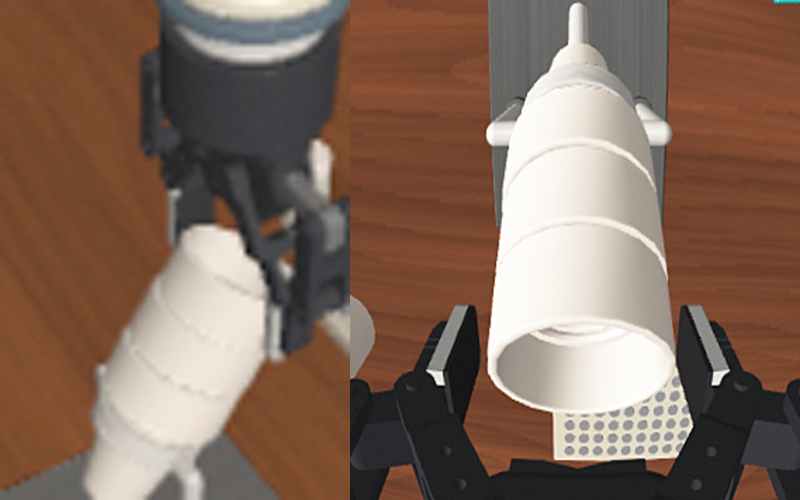

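Cup 2 dropped home as well: 0.0 mm remaining, with the same tilt as cup 1. I'll retract and check the stack.

```bash
python3 -m jog '[[0,0,0,0,0],[0,0,0,0,0],[0,0,0,-15,0],[0,0,0,-40,0],[0,0,0,-40,0],[0,0,30,0,0],[0,0,50,0,0],[0,0,20,0,0],[0,0,0,0,0],[0,0,0,0,0]]'
python3 - <<'E'
from h import *
to([.533,.036,.145],-1.503)
p,d,W=wshot('w24')
r,u=fitcup(p,W,np.array([.562,.0365,.1725]),np.array([-.5,0,.866]));need(r)
# outer wall cross section, upper (+x) side: distance along axis vs radius
D=W-F0;s=D@u; c0=r-((r-F0)@u)*u
rr=np.linalg.norm(W-r-((W-r)@u)[...,None]*u,axis=-1)
pi=p.astype(int);m=(pi.min(2)>60)&(np.ptp(pi,axis=2)<60)&(np.abs(W[...,1]-(r[1]+((W-r)@u)*u[1]))<.003)&(rr>.026)&(rr<.036)&((W-r)@u>-.1)&(W[...,0]-r[0]>-.09)
sm=((W-r)@u)[m]*1000;rm=rr[m]*1000
for a in range(-90,2,4):
    k=(sm>=a)&(sm<a+4)
    if k.sum(): print(a,np.median(rm[k]).round(1),rm[k].min().round(1),k.sum(),end=' | ')
p,d=env.grab_frame('scene');np.savez('s24.npz',p=p,d=d)
q,_=env.grab_frame('top')
cv2.imwrite('pics/s24.png',np.hstack([cv2.resize(p[130:230,220:290,::-1],(350,500),interpolation=cv2.INTER_CUBIC),cv2.resize(cv2.imread('pics/w24.png')[0:450,150:650],(450,500))]))
cv2.imwrite('pics/sc24.png',np.vstack([cv2.resize(p[:,:,::-1],(400,300)),cv2.resize(q[:,:,::-1],(400,300))]))
E
```

```text
time: 24.92
eef_pos: [0.4619, 0.0302, 0.2072]
orientation: [0.731, -0.683, 0.001, -0.001]
wrist_force: [-0.6, -0.5, -0.0]
gripper_width: 0.0857
t 24.93 tcp [0.4619 0.0302 0.2072] yaw -1.503 tilt 0.11 w 0.0857 F [-0.6 -0.5 -0. ]
shift mm [ -0.9 -71.2  62.3] turn 0.0
rim [0.5596 0.0352 0.1752] u [-0.54  -0.129  0.832] tilt 33.7 rel tilt 6.1 along 146.4 lateral [-2.4 -4.3 -1.6] n 3583 med 0.69
remaining 3.4 lat fix tool [-1.5 -2.6 -1.5] -u tool [-0.003 -0.499  0.867]
-86 28.2 27.5 9 | -82 28.2 28.1 4 | -78 29.1 28.4 8 | -74 29.3 29.1 4 | -70 29.6 28.9 11 | -66 29.2 27.9 12 | -62 28.6 26.7 22 | -58 27.8 27.2 9 | -54 28.2 27.2 12 | -50 28.0 26.1 12 | -46 28.2 26.0 17 | -42 27.0 26.2 26 | -38 27.2 26.1 26 | -34 27.7 26.6 63 | -30 28.8 27.4 44 | -26 30.5 27.3 45 | -22 31.9 27.7 29 | -18 31.3 27.9 31 | -14 30.0 27.7 42 | -10 31.1 27.8 37 | -6 28.5 26.1 72 | -2 32.7 30.9 21 |
```

View pics/s24.png

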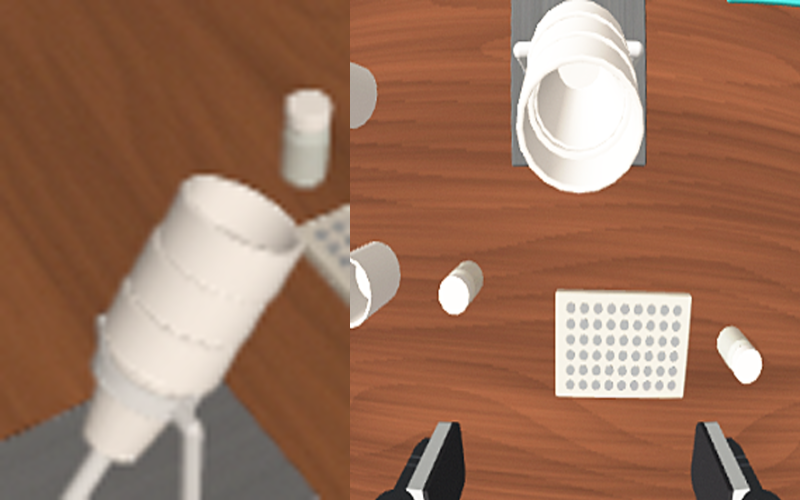

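View pics/sc24.png

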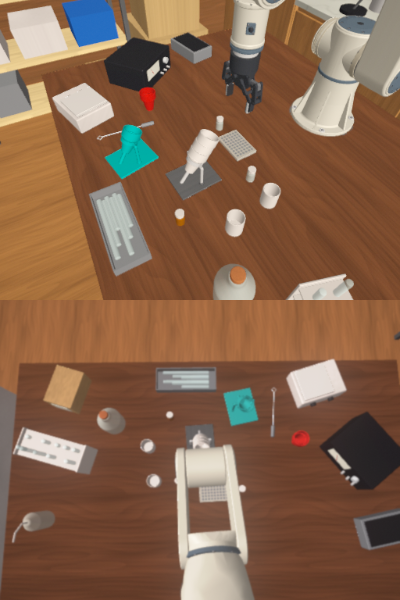

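```bash
python3 - <<'E'
from h import *
import h
z=np.load('s24.npz');p,d=z['p'],z['d'];W=cloud('scene',p,d);q=W.reshape(-1,3);c=p.reshape(-1,3).astype(int)
ok=(c.min(1)>90)&(np.ptp(c,axis=1)<60)
D=q-F0;s=D@U0;r=np.linalg.norm(D-s[:,None]*U0,axis=1)
k=q[ok&(r<.042)&(s>.06)&(s<.155)]
def f(x,k=k,full=False):
    u=np.array([x[2],x[3],np.sqrt(1-x[2]**2-x[3]**2)]);D=k-[x[0],x[1],.05];s=D@u;r=np.linalg.norm(D-s[:,None]*u,axis=1)
    h.prof=np.array([[.032,.05],[.032,x[4]],[.0285,x[4]],[.0285,x[4]-.022]])
    return pdist(r,s)
for L in (.138,.142,.147):
    x=least_squares(f,[.635,.045,-.5,-.04,L],loss='soft_l1',f_scale=.001).x
    u=np.array([x[2],x[3],np.sqrt(1-x[2]**2-x[3]**2)])
    print(x.round(4),'tilt',np.degrees(np.arccos(u[2])).round(2),'med',np.median(f(x)),len(k))
# per-collar axis fits along s
u=np.array([x[2],x[3],np.sqrt(1-x[2]**2-x[3]**2)]);D=k-[x[0],x[1],.05];s=D@u;L=D-s[:,None]*u
e1=np.cross(u,[0,1,0]);e1/=np.linalg.norm(e1);e2=np.cross(u,e1)
for a,b in [(.062,.085),(.088,.113),(.116,.140)]:
    m=(s>a)&(s<b)&(np.hypot(L@e1,L@e2)>.030);A=np.c_[(L@e1)[m],(L@e2)[m]]
    g=least_squares(lambda v:np.hypot(A[:,0]-v[0],A[:,1]-v[1])-.032,[0,0],loss='soft_l1',f_scale=.001).x
    print('collar',a,b,'centre off mm',(g*1000).round(2),m.sum())
E
```

```text
[ 0.638   0.0412 -0.5534 -0.0417  0.1461] tilt 33.71 med 0.0007941903760069237 1091
[ 0.638   0.0412 -0.5534 -0.0417  0.1461] tilt 33.71 med 0.000794190376374751 1091
[ 0.638   0.0412 -0.5534 -0.0417  0.1461] tilt 33.71 med 0.0007942045285347435 1091
collar 0.062 0.085 centre off mm [-0.5  -0.36] 220
collar 0.088 0.113 centre off mm [0.08 0.29] 232
collar 0.116 0.14 centre off mm [ 0.42 -0.  ] 245
```

```bash
python3 - <<'E'
from h import *
s=env.sense();T=Ro.from_quat(s['orientation']).as_matrix();c=env.camera_model('wrist')
def cam(pos,quat):
    q=np.array(quat,float);T2=Ro.from_quat(q/np.linalg.norm(q)).as_matrix()
    # tool coords: X=T xt+pos ; cam = R X + t
    A=c['R']@T; b=c['R']@s['eef_pos']+c['t']
    R=A@T2.T; return dict(c,R=R,t=b-R@np.array(pos))
def yq(y): 
    return [np.cos(y/2),np.sin(y/2),0,0]
for nm,pos,zc,r0 in [('w4',[.5903,.0408,.1836],.15,[.592,.041,.1245]),('w17',[.5732,.0385,.2032],.175,[.578,.038,.1495])]:
    z=np.load(nm+'.npz');W=wcloud(z['d'],cam(pos,yq(-1.503)));p2=z['p'].copy();p2[W[...,2]>zc]=0
    print(nm,end=' ');fitcup(p2,W,np.array(r0),U0)
E
```

```text
w4 rim [0.5933 0.0405 0.1261] u [-0.517 -0.046  0.855] tilt 31.3 rel tilt 1.4 along 86.9 lateral [ 1.6 -1.1  0.9] n 2728 med 0.59
w17 rim [0.5778 0.0371 0.1495] u [-0.512 -0.027  0.859] tilt 30.8 rel tilt 1.0 along 115.0 lateral [ 0.1 -3.5 -0.1] n 2933 med 0.61
```

```bash
python3 -m jog '[[0,0,-30,0,0],[0,0,-50,0,0],[0,0,-10,0,0],[0,0,0,0,0],[0,0,0,0,0]]'
python3 - <<'E'
from h import *
to([.533,.036,.145],-1.503)
p,d,W=wshot('w25')
r,u=fitcup(p,W,np.array([.562,.0365,.1725]),np.array([-.5,0,.866]));need(r)
r,u=fitcup(p,W,np.array([.562,.0365,.1725]),np.array([-.55,-.1,.83]))
E
```

```text
time: 25.7
eef_pos: [0.5492, 0.0362, 0.2059]
orientation: [0.731, -0.683, -0.0, 0.0]
wrist_force: [-1.5, 0.3, -0.0]
gripper_width: 0.0858
t 25.7 tcp [0.5492 0.0362 0.2059] yaw -1.503 tilt 0.08 w 0.0858 F [-1.5  0.3 -0. ]
shift mm [-0.9 16.1 61. ] turn -0.0
rim [0.5618 0.0353 0.1726] u [-0.512 -0.037  0.858] tilt 30.9 rel tilt 0.9 along 143.0 lateral [-1.9 -4.2 -1.3] n 4568 med 0.63
remaining 0.0 lat fix tool [-1.5 -2.  -1.2] -u tool [-0.003 -0.501  0.866]
rim [0.5617 0.0371 0.1727] u [-0.511 -0.04   0.858] tilt 30.9 rel tilt 0.9 along 143.1 lateral [-1.9 -2.4 -1.2] n 4564 med 0.63
```

View pics/w25.png

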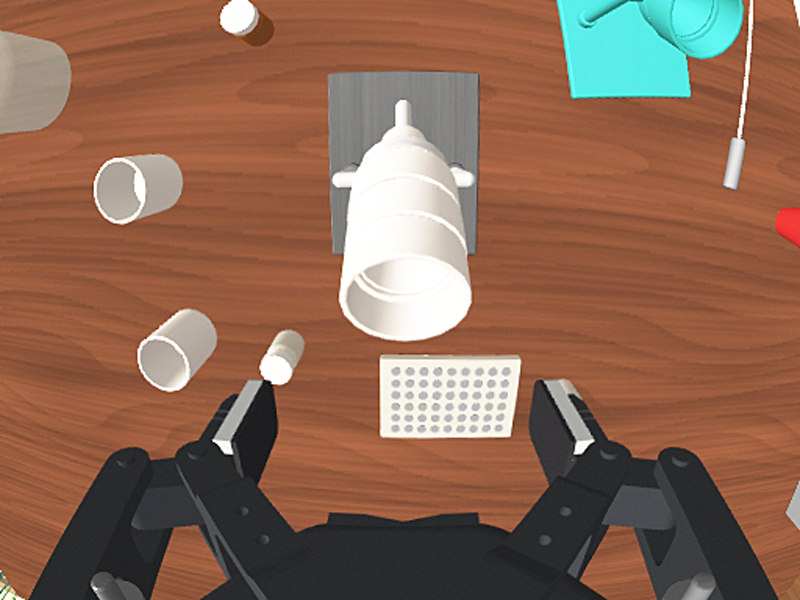

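The picture shows one straight stack: the mouth is near (405,297) and the seams at rows ~180 and ~215 are thin and even. The robot is clear of it, so I'm handing in.

```bash
python3 -c "
from plant import env
print(env.job_done(), env.sense()['time'])"
```

```text
the job is handed in; nothing more can be done
the job is handed in; nothing more can be done
```

Both loose cups are nested on the leaning stand, and by my last checks both are fully home. I handed the job in at about 25.8 s of the 51 s allowed.

**How it went:** The tool can only point straight down, so I tilted each cup in the jaws against the rim below and then slid it in along the stand's axis. While I tilted the second cup it lifted the first one slightly. The first cup dropped back when I eased off, and it lifted again near the end of the insertion until I let go of the second.

**Last checks, wrist camera:**

| Cup | Rim position along axis (mm) | Step from rim below (mm, nominal 28) | Fitted tilt |
|---|---|---|---|
| Fixed cup | 86.9 | – | 31.3° |
| First cup | 115.0 | 28.1 | 30.8° |
| Second cup | 143.0 | 28.0 | 30.9° |

- **Fixed and first cup:** these two readings are from before the second cup went in. I did not measure them again afterwards. The second cup's final position puts the total at 56.1 mm (nominal 56).
- **Seams and surroundings:** the seams looked thin and even, the other items looked to be where they started, and nothing was touching the robot.

**Checks that disagreed:**
- **Fits:** a fit from the far scene camera gave about 34° of tilt and a top rim 146 mm along the axis. An oblique wrist view also gave about 34°, and 146 mm. I put less weight on both because those views were coarse or steep. The repeat wrist view from above gave 30.9° and 143 mm.
- **Sideways drift:** the stack also measures 1–3 mm off toward the robot's right, within the play of the cups and the camera error.
- **Fingertips:** with the gripper open, the cameras showed the fingertips about 48 mm behind the stated tool point, so I set grip heights from the cameras.

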